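# Start the dim sum steamer

## Task

First swing both pans' handles inward, sliding each pan round on its own cooking zone, until the handles point more or less straight to the back of the hob and stick out over neither the other pan nor the hob's sides or front. Then pick up the infrared thermometer, aim it steadily for a good second down into the middle of the empty black skillet, clear over its rim, and lay it back flat on its red mat. Last, stack every basket of buns squarely in the middle of the skillet, put the bamboo lid on top, and when all that is in place press the timer's red button, leaving pans, stack and everything else standing undisturbed.

Things in the scene. Friction and masses are not known exactly. Their poses are not given: they have to be found in the camera images.
- hob: two-zone induction hob let into the counter: flat slate-blue glass, 380 mm deep (its x) by 540 mm wide (its y), top 8 mm above the counter. Origin: centre of its underside, on the counter. Its +x points to the back of the hob, its -x edge (with the touch keys) is the front.
- zone_left (a point): centre of the left cooking zone (pale ring of 190 mm drawn on the glass), on the glass surface, hob frame (10, 145, 8) mm
- zone_right (a point): centre of the right cooking zone, on the glass surface, hob frame (10, -145, 8) mm
- skillet: small black skillet, 0.8 kg, loose on one zone: 140 mm across at the base, 170 at the rim, 42 high, wall 4, floor 5 (flat to radius 65). Wooden handle along its +x, 22 mm wide, 16 thick, middle 44 above the underside, from 103 to 195 mm from the pan's axis; grip it at 140 and lead it round the axis: the pan slides on the glass. Origin: centre of the underside, z up.
- skillet_tip (a point): outer end of the skillet's handle, 195 mm from the pan's axis
- skillet_floor (a point): centre of the skillet's inner floor (5 mm above its underside): where the thermometer is to look and where the stack stands
- saucepan: steel saucepan, 0.7 kg, loose on the other zone: 140 mm across, 75 high. Black handle along its +x, 22 mm wide, 16 thick, middle 56 above the underside, from 90 to 190 mm from the pan's axis; grip it at 140 and lead it round the axis: the pan slides on the glass. Origin: centre of the underside, z up.
- saucepan_tip (a point): outer end of the saucepan's handle, 190 mm from the pan's axis
- shelf: stainless steel shelf on brackets, 300 mm (x) by 490 (y), board top 80 above the counter, with a lip 16 mm high all round. Origin: on the counter under its centre. Baskets and lid stand at its end near the hob; the things at its far end stay.
- basket1: round open bamboo basket with three white buns in its middle (up to 32 mm high and 36 mm from the axis), 100 mm across, 55 high, wall 8, floor 6, 0.12 kg, flat underside. Origin: centre of the underside, z up. Take it by its wall from above, one finger inside. May be absent. (The tied stack of empty baskets at the shelf's far end is not part of the job.)
- basket2: second basket of buns, the same in every way. May be absent.
- basket3: third basket of buns, the same in every way. May be absent.
- basket_lid: bamboo lid, a disc 102 mm across, flat below, 19 high in the middle, 0.09 kg. Bar handle on top along the lid's x: 60 mm long, 13 wide, from 39 to 49 mm above the underside, on a foot at each end (21 to 29 mm from the middle). Origin: centre of the underside, z up.
- mat: red plastic mat, fixed, 190 mm (x) by 150 mm (y), 4 mm thick, on the counter. Origin: centre of its underside.
- thermometer: pistol-shaped infrared thermometer lying on its side on the mat; it reads all the time. Yellow barrel 150 mm long (x), 44 wide (y), 36 thick (z); origin: centre of the barrel's underside as it lies; looks along +x. The black hand grip leaves its -y side 25 to 70 mm behind the origin, reaching 105 mm out. Grip the barrel from above across its 44 mm, 5 mm ahead of the origin. 0.22 kg.
- thermometer_nose (a point): centre of the thermometer's lens, 87 mm ahead (+x) of the thermometer's origin, 18 mm above its underside; the line of sight runs from here along +x. It reads well from 100 to 300 mm away.
- timer_button (a joint): the timer's red press button, pointing up on top of the dome, 34 mm across: 0 up, 0.006 m fully pressed; springs back. It counts as pressed from 0.004 m. Takes about 5 N.
- timer_button_top (a point): centre of the button's top face. The timer is fixed to the counter: a round white dome 84 mm across, with the button on its top
- empty_stack: tied stack of three empty bamboo baskets (no buns), 100 mm across, 165 mm high, at the shelf's far end; a bystander, leave it alone. Origin: underside.
- measuring_cup: steel measuring cup on the shelf, 72 mm across, 55 mm high; a bystander, leave it alone. Origin: underside.
- soup_spoon: white ceramic soup spoon, 135 mm long, lying on the shelf; a bystander, leave it alone. Origin: underside.
- sauce_bottle: amber sauce bottle, 60 mm across, 170 mm high, behind the hob; a bystander, leave it alone. Origin: underside.
- rice_bowl: blue rice bowl, 110 mm across, 55 mm high; a bystander, leave it alone. Origin: underside.
- chilli_jar: glass jar with steel lid, 70 mm across, 90 mm high, behind the hob; a bystander, leave it alone. Origin: underside.
Things that resemble listed ones, but are neither listed nor needed, are in the scene too. Leave any purple look-alike of the basket3 alone.

How it is judged (in metres and radians):
On the way, in this order (a step that is already met when the one before it is completed fails the run):
1. both pan handles are swung to the back of the hob, each pan on its zone (angle between the x axis of each of skillet, saucepan and the x axis of hob, either way round below 0.6 rad and x of each of skillet_tip, saucepan_tip in the frame of hob above 0.1 m and (horizontal distance between skillet and zone_left below 0.03 m or horizontal distance between skillet and zone_right below 0.03 m) and linear speed of each of skillet, saucepan below 0.05 m/s and (horizontal distance between saucepan and zone_left below 0.03 m or horizontal distance between saucepan and zone_right below 0.03 m)), for 0.3 s.
2. the thermometer is held steady for a second, looking down over the rim at the middle of the skillet's floor (x of skillet_floor in the frame of thermometer_nose between 0.09 and 0.32 m and y of skillet_floor in the frame of thermometer_nose between -0.03 and 0.03 m and z of skillet_floor in the frame of thermometer_nose between -0.03 and 0.03 m and angle between thermometer_nose's own x axis and vertical above 2.09 rad and linear speed of thermometer below 0.03 m/s and angular speed of thermometer below 0.25 rad/s), for 1 s.
3. the thermometer lies flat on its mat again, let go (horizontal distance between thermometer and mat below 0.07 m and height (world z) of thermometer between 0.001 and 0.012 m and angle between thermometer's own z axis and vertical below 0.15 rad and linear speed of thermometer below 0.02 m/s and contact force between thermometer and the fingers below 0.1 N), for 0.2 s.
4. every basket of buns stands squarely stacked in the skillet with the lid on top, let go (horizontal distance between basket_lid and skillet below 0.03 m and angle between each of basket_lid, basket1, basket2, basket3's own z axis and vertical below 0.1 rad and linear speed of each of basket_lid, basket1, basket2, basket3 below 0.03 m/s and contact force between each of basket_lid, basket1, basket2, basket3 and the fingers below 0.1 N and horizontal distance between each of basket1, basket2, basket3 and skillet below 0.025 m and horizontal distance between each of basket1, basket2, basket3 and basket_lid below 0.015 m and z of basket_lid in the frame of basket1 above 0.045 m and z of basket_lid in the frame of basket2 above 0.045 m and z of basket_lid in the frame of basket3 above 0.045 m), for 0.3 s.
5. the timer's button is pressed (value of joint timer_button above 0.004 m), for 0.05 s.
At the end, for the whole second after the job is handed in: Handles within 34 deg of straight back, pans within 30 mm of their zones; baskets level, within 25 mm of the skillet's axis and 15 mm of the lid's, lid level on top, within 30 mm of the skillet's axis; thermometer flat, on the mat within 70 mm of its centre; all at rest and let go (all of step 1 and all of step 4 and horizontal distance between thermometer and mat below 0.07 m and height (world z) of thermometer between 0.001 and 0.012 m and angle between thermometer's own z axis and vertical below 0.15 rad and linear speed of thermometer below 0.02 m/s); the robot touches nothing.
It fails at once if a pan is lifted or tipped (angle between any of skillet, saucepan's own z axis and vertical above 0.2 rad or height (world z) of any of skillet, saucepan above 0.03 m).
It fails at once if a bystander (empty stack, measuring cup, spoon, bottle, bowl, jar) is pushed about (distance of any of empty_stack, measuring_cup, soup_spoon, sauce_bottle, rice_bowl, chilli_jar from where it was at the start of the episode above 0.03 m).
Of basket1, basket2, basket3 only 1 to 3 are there at a start; the rules pass over those that are not, and their reading is None.
At some moment in a run one of basket1, basket2, basket3, basket_lid, thermometer may be knocked a few centimetres aside while the robot is not near it.
It also fails if it takes over 210 s, if anything falls off the work surface, if the arm or the gripper's body presses on something with over 40 N, if the wrist force passes 120 N, or if a joint passes its speed limit or range.

## Robot

A 6-joint arm with a two-finger parallel gripper is mounted at the origin on the work surface. World frame = base frame: x ahead of the robot, y to its left, z up, the work surface at z = 0. Lengths are in mm, angles in rad, forces in N, time in s.
With the tool pointing down it reaches from about 375 to 925 mm from the base axis. Payload 5.7 kg.
Tool frame: the origin (TCP) lies on the centre line of the jaws, within the pads' length; the fingertips stand 19 mm ahead of it and the grasp point (between the pads) is the TCP; z points along the fingers, y is the line along which they close (so a half turn about z gives the same grasp; the last joint's range is limited). The gripper opens to 85 mm and grips with 20 to 120 N. Pads are 22 mm wide; open, the fingers measure 114 mm over their backs; the gripper's body (76 mm by 85 mm) begins 54 mm behind the grasp point. The pads swing forward as they close: fully open they stand 13 mm farther back than shut.
Start: joints at [1.027, 0.359, 1.51, -0, 1.272, -0.115], TCP at [249.458, 545.652, 250.267] pointing down, gripper open.
Joint ranges: [-2.97, 2.97], [-1.01, 2.36], [0.21, 2.38], [-0.96, 4.11], [0.2, 2.71], [-2.98, 2.98]. Speed limits (rad/s): [2.39, 2.39, 3.14, 3.14, 3.14, 3.14].

## Interface

Orientations are given as a unit quaternion [w, x, y, z].
In Python, from plant import arm gives the robot as it stands.
- The arm moves only by the tool apply_moves, never from a script. Its argument "series" is one flat list of numbers, 7 for each row, row after row: the turn, a rotation vector about the tool's x, y, z normalised to -1 to 1, where 1 is 0.08 rad, then the shift along the tool's x, y, z normalised to -1 to 1, where 1 is 2.5 cm, then the opening, from 0 (shut) to 1 (fully open). In form: [ax, ay, az, dx, dy, dz, fingers, ax, ay, az, dx, dy, dz, fingers, ...]. A call has exactly 5 rows; each row shifts and turns the commanded pose from where the row before left it, along the tool's axes as they then stand; what a row does not reach is not made up. A row lasts 1/10 s, in which the tool goes at most 50 mm and 8.59 degrees, less where a joint would pass 70% of its speed; a pose out of reach is approached as far as the arm can. A call with a number of a shift or a turn outside -1 to 1 is refused whole. A call with a gripper value outside its range is refused whole. The fingers move at their own pace and stop on an object; the grip force is fixed at half the most. Time passes only in rows, so rows that do not move let the fingers close, or fill a call up. It gives the time, the measured TCP pose, the force, the opening and the grip force at its end, in the units of the state.
- arm.sense(): the state, without advancing time (a new reading comes with each control period).
- arm.grab_frame(name): name is "scene" or "top"; returns the picture (384x512x3 uint8, red, green, blue); there is no depth.
- arm.camera_info(name): a dict with "vertical_fov" (degrees; the focal length in pixels is half the picture's height over the tangent of half this angle, whatever the lens; pixels are square), "cx", "cy" (the principal point, pixels), "rvec" (rotation vector, rad) and "tvec" (3), from world to camera coordinates, as OpenCV has them. Camera axes: x right, y down, z forward; pixel columns grow to the right and rows downward; lengths in mm; the calibration is good to about 2 mm. A picture is of the moment at which its call begins. camera_info takes no time and is no camera call.
- arm.hand_in(): hands the job in; it is judged then, once.
The state is a dict: "time_s": time; "joints": joint angles; "joint_vel": joint speeds; "joint_efforts": joint torques, N m; "tool_pos": TCP position; "eef_rot": TCP orientation; "ft_force": force on the tool from outside, world axes, zero at the start; "torque": the same for the moment, N m; "gripper_width": finger opening in mm; "grip_force": force on a finger pad.
Only numpy, scipy, OpenCV 4.12 (cv2) and the standard library are available. Lean on these libraries where they do the work, as an engineer would, in place of code of your own. Each camera call takes 0.05 s, during which the arm holds its last target. There are 200 camera calls.

## Working session

There is one attempt and no reset: what is moved stays moved. The work goes in short steps, Python scripts to look and compute and a tool call to move; the robot and the scene stay as the last step left them, time stands still between calls to the robot, and variables do not carry over. Pictures are saved under pics/ and viewed, at most 14 in all, crops included, and the job is handed in when it is done.

Besides the shell and the picture viewer there is one more tool, called as name(argument=value, ...), one argument or row to a line, values as JSON. apply_moves: Moves the arm, as the interface text tells. Scaled input: -1 to 1 covers 2.5 cm each way for a shift and 0.08 rad each way for a turn. Its arguments: {"type":"object","properties":{"series":{"type":"array","items":{"type":"number"}}},"required":["series"]}

```bash
ls; mkdir -p pics; cat > h.py <<'E'
import numpy as np, cv2
from plant import arm
from scipy.spatial.transform import Rotation as R
def cam(n):
    c=arm.camera_info(n); f=192/np.tan(np.radians(c['vertical_fov'])/2)
    K=np.array([[f,0,c['cx']],[0,f,c['cy']],[0,0,1.]])
    return K,np.array(c['rvec'],float).ravel(),np.array(c['tvec'],float).ravel(),c
def grab(n,name=None):
    im=arm.grab_frame(n)[:,:,::-1].copy()
    if name: cv2.imwrite('pics/'+name+'.png',im)
    return im
def ray(n,u,v,z):
    K,r,t,c=cam(n); M=cv2.Rodrigues(r)[0]; o=-M.T@t
    d=M.T@np.linalg.solve(K,[u,v,1.]); return o+d*(z-o[2])/d[2]
def proj(n,p):
    K,r,t,c=cam(n); return cv2.projectPoints(np.array(p,float).reshape(-1,3),r,t,K,None)[0].reshape(-1,2)
E
python3 - <<'E'
from h import *
for n in('scene','top'):
    c=cam(n)[3]; M=cv2.Rodrigues(cam(n)[1])[0]; print(c, -M.T@cam(n)[2]); im=grab(n)
    cv2.imwrite(f'pics/{n}0.png',cv2.resize(im,(800,600),interpolation=cv2.INTER_CUBIC)); cv2.imwrite(f'pics/{n}0raw.png',im)
print(arm.sense())
E
```

```text
pics
{'vertical_fov': 53.465241556701336, 'cx': 254.77711865630334, 'cy': 196.04806602858082, 'rvec': array([ 0.77408436,  2.75299617, -0.86906169]), 'tvec': array([ 457.24640071, -223.72897443, 1533.08199108])} [ 931.51107907  675.17219529 1133.97483774]
{'vertical_fov': 50.81389629511204, 'cx': 250.13204457427915, 'cy': 186.4592256561558, 'rvec': array([ 2.12636066, -2.09194314,  0.21359259]), 'tvec': array([  43.53249199,  567.22536722, 1450.89067334])} [ 254.95415067   41.23162919 1536.88704038]
{'time_s': 0.1, 'joints': array([ 1.02687795e+00,  3.59457116e-01,  1.51134810e+00,  9.09959340e-06,
        1.27250571e+00, -1.15105514e-01]), 'joint_vel': array([ 0.00071784, -0.00271251, -0.00337833, -0.00195553, -0.00258452,
        0.00042255]), 'joint_efforts': array([ 8.49214975e-04, -5.28660142e+01, -2.79348332e+01,  1.06977218e-04,
        4.95115484e-03, -9.58263570e-06]), 'tool_pos': array([249.17176208, 545.15968559, 249.51415231]), 'eef_rot': array([-2.82115162e-04,  2.12768719e-01,  9.77102213e-01, -8.11510960e-04]), 'ft_force': array([-0.2892259 , -0.14830196, -0.3676986 ]), 'torque': array([ 0.00928867, -0.01429483, -0.02053988]), 'grip_force': 0.0, 'gripper_width': 85.62517067740488}
```

View pics/scene0.png

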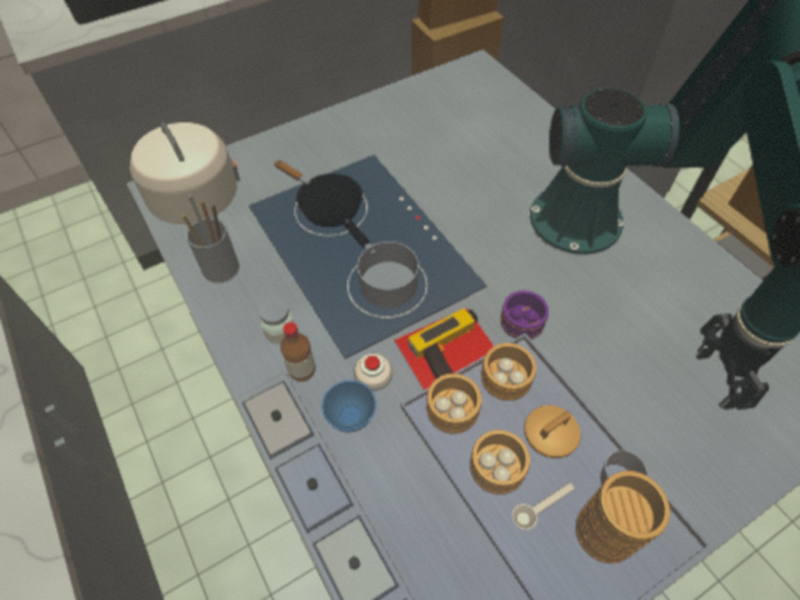

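View pics/top0.png

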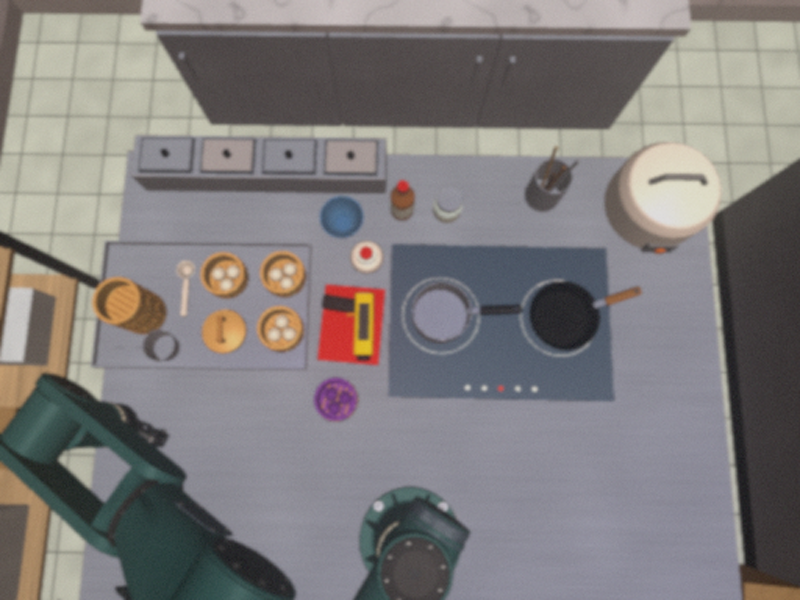

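Scene: two pans on the hob, saucepan left (441,314 in top0) with its handle over the skillet, and skillet right (564,315) with its handle over the right side. Three tan baskets of buns at (223,274), (282,273) and (280,328), lid at (223,331). The look-alikes are the purple basket (336,399), which the task says to leave, and the tied stack (128,304), which has no buns. The thermometer (363,325) has its nose towards the robot, and the timer button is at (366,254).

```bash
cat >> h.py <<'E'
def blob(m,seed,hull=True):
    m=m.astype(np.uint8); n,l=cv2.connectedComponents(m); v,u=seed
    w=l[v-12:v+13,u-12:u+13]; w=w[w>0]
    k=np.bincount(w).argmax(); c=max(cv2.findContours((l==k).astype(np.uint8),0,1)[0],key=cv2.contourArea)
    return c.reshape(-1,2)
def plane(n,pts,z): return np.array([ray(n,u,v,z)[:2] for u,v in pts])
def cyl(n,pts,z,Rr):
    "far edge and lateral middle of an outline laid on plane z of the top rim"
    K,r,t,c=cam(n); o=(-cv2.Rodrigues(r)[0].T@t)[:2]
    p=plane(n,pts,z); d=p.mean(0)-o; d/=np.linalg.norm(d); s=np.array([-d[1],d[0]])
    a,b=p@d,p@s; return d*(a.max()-Rr)+s*(b.max()+b.min())/2, b.max()-b.min()
def masks(im):
    h,s,v=[x.astype(int) for x in cv2.split(cv2.cvtColor(cv2.GaussianBlur(im,(3,3),0),cv2.COLOR_BGR2HSV))]
    return h,s,v
E
python3 - <<'E'
from h import *
im=cv2.imread('pics/top0raw.png'); h,s,v=masks(im)
for n,p in dict(bask=(143,190),bask2=(170,175),lid=(152,212),hob=(320,240),skil=(361,202),handle=(395,189),sh=(322,198),pan=(282,201),yel=(232,190),red=(215,215),butt=(234,163),counter=(300,300),purple=(215,255)).items():
    print(n,p,h[p[1],p[0]],s[p[1],p[0]],v[p[1],p[0]])
tan=(h>8)&(h<24)&(s>95)
for n,sd in dict(A=(143,175),B=(180,175),C=(179,210),lid=(143,212)).items():
    try:
        c=blob(tan,(sd[1],sd[0])); print(n,cyl('top',c,136 if n!='lid' else 90,50),len(c))
    except Exception as e: print(n,e)
blk=(v<50); c=blob(blk,(202,361)); print('skillet',cyl('top',c,50,85))
yel=(h>18)&(h<34)&(s>150); c=blob(yel,(210,232)); 
p=plane('top',c,40); print('therm',cv2.minAreaRect(p.astype(np.float32)))
hob=(h>95)&(h<118)&(s>60)&(v<120); c=blob(hob,(240,320)); p=plane('top',c,8); print('hob',cv2.minAreaRect(p.astype(np.float32)))
red=((h<6)|(h>174))&(s>150)
c=blob(red,(215,212)); print('mat',cv2.minAreaRect(plane('top',c,4).astype(np.float32)))
m=np.zeros(red.shape,bool); m[150:172,222:246]=red[150:172,222:246]; c=blob(m,(163,234)); print('button px',c.mean(0))
# crops
top=im; a=cv2.resize(top[140:270,55:255],(800,520),interpolation=cv2.INTER_CUBIC)
cv2.imwrite('pics/cropA.png',a)
b=cv2.resize(top[150:260,240:425],None,fx=4.3,fy=4.3,interpolation=cv2.INTER_CUBIC); cv2.imwrite('pics/cropB.png',b)
E
```

```text
bask (143, 190) 12 74 134
bask2 (170, 175) 14 124 138
lid (152, 212) 16 133 222
hob (320, 240) 109 53 115
skil (361, 202) 120 18 43
handle (395, 189) 12 128 137
sh (322, 198) 130 13 58
pan (282, 201) 123 29 158
yel (232, 190) 23 210 223
red (215, 215) 1 196 203
butt (234, 163) 0 185 200
counter (300, 300) 123 19 151
purple (215, 255) 164 95 129
A (array([584.91256667, 436.73425297]), np.float64(95.18650158445155)) 78
B (array([590.62732224, 302.03648104]), np.float64(96.34495673776654)) 77
C (array([463.21140343, 300.76243539]), np.float64(94.62717331140962)) 77
lid (array([461.23156932, 437.78729959]), np.float64(98.81792967451591)) 76
skillet (array([ 514.4873226 , -354.08923196]), np.float64(154.62416688341986))
therm ((489.6613464355469, 119.63516235351562), (147.80433654785156, 37.750980377197266), 1.344714641571045)Traceback (most recent call last):
  File "<stdin>", line 13, in <module>
  File "h.py", line 20, in blob
    k=np.bincount(w).argmax(); c=max(cv2.findContours((l==k).astype(np.uint8),0,1)[0],key=cv2.contourArea)
ValueError: attempt to get argmax of an empty sequence
```

```bash
python3 - <<'E'
from h import *
im=cv2.imread('pics/top0raw.png'); h,s,v=masks(im)
cv2.imwrite('pics/cropA.png',cv2.resize(im[140:270,55:255],(800,520),interpolation=cv2.INTER_CUBIC))
cv2.imwrite('pics/cropB.png',cv2.resize(im[145:265,240:426],None,fx=4.3,fy=4.3,interpolation=cv2.INTER_CUBIC))
hob=(h>100)&(h<116)&(s>40)&(v<135); hob[:150]=0; c=blob(hob,(240,320)); p=plane('top',c,8); print('hob',cv2.minAreaRect(p.astype(np.float32)))
red=((h<6)|(h>174))&(s>150)
c=blob(red,(215,212)); print('mat',cv2.minAreaRect(plane('top',c,4).astype(np.float32)))
m=np.zeros(red.shape,bool); m[150:172,222:246]=red[150:172,222:246]; c=blob(m,(163,234)); bp=c.mean(0); print('button px',bp)
sc=cv2.imread('pics/scene0raw.png'); H,S,V=masks(sc); r2=((H<6)|(H>174))&(S>130); m=np.zeros(r2.shape,bool); m[222:248,225:252]=r2[222:248,225:252]; c=blob(m,(233,238)); sp=c.mean(0); print(sp)
P=[]
for n in('top','scene'):
    K,r,t,_=cam(n); P.append(K@np.c_[cv2.Rodrigues(r)[0],t])
X=cv2.triangulatePoints(P[0],P[1],bp.reshape(2,1),sp.reshape(2,1)).ravel(); print('button',X[:3]/X[3])
E
```

```text
hob ((510.4227600097656, -215.5469970703125), (529.7140502929688, 372.9870910644531), 89.63291931152344)
mat ((495.6775817871094, 149.90957641601562), (142.93356323242188, 182.6709442138672), 86.02151489257812)
button px [234.  161.5]
[237.80952381 231.71428571]
button [666.83065155 115.06230914  46.34636504]
```

View pics/cropA.png

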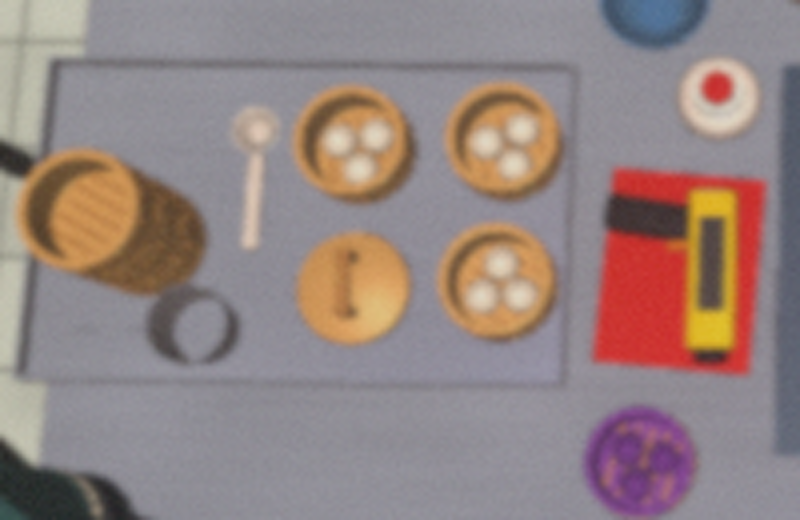

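View pics/cropB.png

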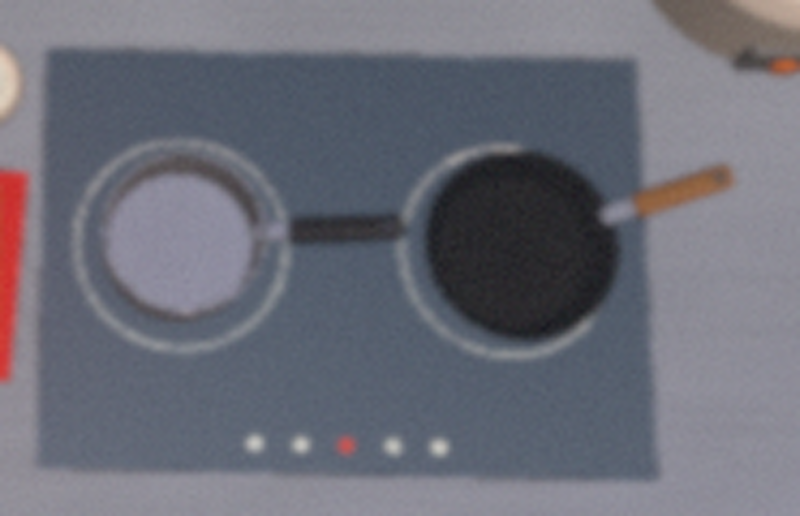

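The crops confirm three tan baskets with buns, the lid's bar along world x, the thermometer's black nose at the -x end, the purple look-alike and the empty stack. The skillet handle points about -72° and the saucepan's about -87°.

```bash
cat >> h.py <<'E'
def plan(p,yaw=None):
    "yaw turn (deg of tool x) first, then shift in the turned tool axes"
    s=arm.sense(); q=s['eef_rot']; M=R.from_quat([q[1],q[2],q[3],q[0]]); x=M.as_matrix()[:,0]; y0=np.degrees(np.arctan2(x[1],x[0]))
    yaw=y0 if yaw is None else yaw
    d=(yaw-y0+180)%360-180; a=np.radians(yaw); D=np.array([[np.cos(a),np.sin(a),0],[np.sin(a),-np.cos(a),0],[0,0,-1]])
    sh=D.T@(np.array(p)-s['tool_pos'])/25
    print('t',s['time_s'],'pos',s['tool_pos'].round(1),'yaw',y0.round(2),'z',M.as_matrix()[:,2].round(3),'w',round(s['gripper_width'],1),'az units',(-np.radians(d)/.08).round(2),'shift units',sh.round(2))
E
python3 - <<'E'
from h import *
im=cv2.imread('pics/top0raw.png'); h,s,v=masks(im)
w=(h>5)&(h<22)&(s>80); w[:,:385]=0; w[:178]=0; w[200:]=0; c=blob(w,(189,398)); p=plane('top',c,52); print('wood',cv2.minAreaRect(p.astype(np.float32)),p.mean(0))
b=(v<75); b[:,:306]=0; b[:,334:]=0; b[:190]=0;b[206:]=0; c=blob(b,(198,320)); p=plane('top',c,64); print('black',cv2.minAreaRect(p.astype(np.float32)),p.mean(0))
b=(v<80); b[:,365:]=b[:,365:]; c=blob(b,(202,361)); u=c[(c[:,0]>338)&(c[:,0]<383)&~((c[:,0]>378)&(c[:,1]<200))]; print('skillet rim',cv2.minEnclosingCircle(plane('top',u,50).astype(np.float32)))
for n,(u,vv,z) in dict(bottle_base=(402,212,0),bottle_top=(403,186,170),jar_base=(447,215,0),jar_top=(448,198,90),holder_base=(545,205,0),holder_top=(553,176,100),pot_near=(648,246,0),pot_left=(607,205,0),potrim=(622,185,150),hob_bl=(391,246,8),sau=(440,314,83),sau_floor=(441,315,12),bowl=(341,217,50)).items(): print(n,ray('top',u/1.5625,vv/1.5625,z).round())
plan([562,-493,250],108.4)
E
```

```text
wood ((567.072509765625, -500.846435546875), (16.516468048095703, 82.7314682006836), 19.274127960205078) [ 566.77586434 -499.95275841]
black ((527.8089599609375, -206.32052612304688), (18.798133850097656, 89.07675170898438), 0.9173125624656677) [ 527.26055453 -205.51007705]
skillet rim ((518.4908447265625, -360.4879150390625), 84.6474838256836)
bottle_base [786.  28.   0.]
bottle_top [790.  28. 170.]
jar_base [780. -87.   0.]
jar_top [793. -82.  90.]
holder_base [ 811. -337.    0.]
holder_top [ 849. -334.  100.]
pot_near [ 706. -593.    0.]
pot_left [ 813. -496.    0.]
potrim [ 808. -481.  150.]
hob_bl [694.  55.   8.]
sau [509. -63.  83.]
sau_floor [519. -71.  12.]
bowl [754. 179.  50.]
t 0.1 pos [249.2 545.2 249.5] yaw 155.43 z [-0.001 -0.001 -1.   ] w 85.6 az units 10.26 shift units [-4.335e+01 -1.230e+00 -2.000e-02]
```

apply_moves(
  series=[0,0,1,0,0,0,0.6,0,0,1,0,0,0,0.6,0,0,1,0,0,0,0.6,0,0,1,0,0,0,0.6,0,0,1,0,0,0,0.6],
)

```text
time_s: 0.6
tool_pos: [249.3, 545.3, 249.8]
eef_rot: [-0.0, 0.404, 0.915, -0.001]
ft_force: [0.1, -0.6, 1.4]
gripper_width: 51.4
grip_force: 0.0
```

apply_moves(
  series=[0,0,1,0,0,0,0.6,0,0,1,0,0,0,0.6,0,0,1,0,0,0,0.6,0,0,1,0,0,0,0.6,0,0,1,0,0,0,0.6],
)

```text
time_s: 1.1
tool_pos: [249.2, 545.3, 249.8]
eef_rot: [0.0, 0.578, 0.816, -0.001]
ft_force: [0.1, -0.6, 0.1]
gripper_width: 51.3
grip_force: 0.0
```

apply_moves(
  series=[0,0,0,-1,-0.04,0,0.6,0,0,0,-1,-0.04,0,0.6,0,0,0,-1,-0.04,0,0.6,0,0,0,-1,-0.04,0,0.6,0,0,0,-1,-0.04,0,0.6],
)

```text
time_s: 1.6
tool_pos: [286.6, 425.0, 249.9]
eef_rot: [-0.0, 0.576, 0.817, -0.0]
ft_force: [0.1, 0.3, 0.1]
gripper_width: 51.5
grip_force: 0.0
```

apply_moves(
  series=[0,0,0,-1,-0.04,0,0.6,0,0,0,-1,-0.04,0,0.6,0,0,0,-1,-0.04,0,0.6,0,0,0,-1,-0.04,0,0.6,0,0,0,-1,-0.04,0,0.6],
)

```text
time_s: 2.1
tool_pos: [323.8, 305.6, 250.0]
eef_rot: [-0.0, 0.576, 0.817, -0.0]
ft_force: [-0.2, -0.2, 0.1]
gripper_width: 50.9
grip_force: 0.0
```

apply_moves(
  series=[0,0,0,-1,-0.04,0,0.6,0,0,0,-1,-0.04,0,0.6,0,0,0,-1,-0.04,0,0.6,0,0,0,-1,-0.04,0,0.6,0,0,0,-1,-0.04,0,0.6],
)

```text
time_s: 2.6
tool_pos: [361.0, 186.3, 250.1]
eef_rot: [-0.0, 0.576, 0.817, -0.0]
ft_force: [0.4, -1.0, -0.4]
gripper_width: 51.5
grip_force: 0.0
```

apply_moves(
  series=[0,0,0,-1,-0.04,0,0.6,0,0,0,-1,-0.04,0,0.6,0,0,0,-1,-0.04,0,0.6,0,0,0,-1,-0.04,0,0.6,0,0,0,-1,-0.04,0,0.6],
)

```text
time_s: 3.1
tool_pos: [398.2, 66.9, 250.1]
eef_rot: [-0.0, 0.576, 0.817, -0.0]
ft_force: [-0.3, -0.5, 0.6]
gripper_width: 51.3
grip_force: 0.0
```

apply_moves(
  series=[0,0,0,-1,-0.04,0,0.6,0,0,0,-1,-0.04,0,0.6,0,0,0,-1,-0.04,0,0.6,0,0,0,-1,-0.04,0,0.6,0,0,0,-1,-0.04,0,0.6],
)

```text
time_s: 3.6
tool_pos: [435.4, -52.5, 250.1]
eef_rot: [-0.0, 0.577, 0.817, -0.0]
ft_force: [1.3, -0.1, 0.9]
gripper_width: 51.0
grip_force: 0.0
```

apply_moves(
  series=[0,0,0,-1,-0.04,0,0.6,0,0,0,-1,-0.04,0,0.6,0,0,0,-1,-0.04,0,0.6,0,0,0,-1,-0.04,0,0.6,0,0,0,-1,-0.04,0,0.6],
)

```text
time_s: 4.1
tool_pos: [472.6, -171.9, 250.0]
eef_rot: [-0.0, 0.577, 0.817, -0.0]
ft_force: [0.9, -0.7, -0.4]
gripper_width: 50.7
grip_force: 0.0
```

apply_moves(
  series=[0,0,0,-1,-0.04,0,0.6,0,0,0,-1,-0.04,0,0.6,0,0,0,-1,-0.04,0,0.6,0,0,0,-1,-0.04,0,0.6,0,0,0,-1,-0.04,0,0.6],
)

```text
time_s: 4.6
tool_pos: [509.9, -291.2, 249.8]
eef_rot: [-0.0, 0.577, 0.817, -0.0]
ft_force: [-0.1, 0.1, -0.7]
gripper_width: 51.2
grip_force: 0.0
```

apply_moves(
  series=[0,0,0,-1,-0.04,0,0.6,0,0,0,-1,-0.04,0,0.6,0,0,0,-1,-0.04,0,0.6,0,0,0,-1,-0.04,0,0.6,0,0,0,-1,-0.04,0,0.6],
)

```text
time_s: 5.1
tool_pos: [547.1, -410.6, 249.7]
eef_rot: [-0.001, 0.577, 0.817, 0.0]
ft_force: [-0.3, 0.3, 0.0]
gripper_width: 51.1
grip_force: 0.0
```

apply_moves(
  series=[0,0,0,-1,0,0,0.6,0,0,0,-1,0,0,0.6,0,0,0,-1,0,0,0.6,0,0,0,-0.3,0,0,0.6,0,0,0,0,0,0,0.6],
)

```text
time_s: 5.6
tool_pos: [574.6, -488.1, 249.3]
eef_rot: [-0.001, 0.577, 0.817, 0.0]
ft_force: [-0.5, 0.8, -0.6]
gripper_width: 51.3
grip_force: 0.0
```

```bash
python3 -c "
from h import *
plan([564.5,-492.7,52],109.2)"
```

```text
t 5.6 pos [ 574.6 -488.1  249.3] yaw 109.55 z [-0.001  0.001 -1.   ] w 51.3 az units 0.08 shift units [-0.04 -0.44  7.89]
```

apply_moves(
  series=[0,0,0.1,0,-0.44,0.9,0.6,0,0,0,0,0,1,0.6,0,0,0,0,0,1,0.6,0,0,0,0,0,1,0.6,0,0,0,0,0,1,0.6],
)

```text
time_s: 6.1
tool_pos: [564.0, -489.4, 127.1]
eef_rot: [-0.001, 0.579, 0.815, 0.0]
ft_force: [-0.2, -0.7, -0.2]
gripper_width: 51.3
grip_force: 0.0
```

apply_moves(
  series=[0,0,0,0,0,1,0.6,0,0,0,0,0,0.8,0.6,0,0,0,0,0,0.6,0.6,0,0,0,0,0,0.4,0.6,0,0,0,0,0,0.2,0.6],
)

```text
time_s: 6.6
tool_pos: [564.2, -490.5, 52.2]
eef_rot: [-0.001, 0.58, 0.815, 0.0]
ft_force: [-0.2, -0.1, 0.3]
gripper_width: 51.1
grip_force: 0.0
```

apply_moves(
  series=[0,0,0,0,0,0,0.4,0,0,0,0,0,0,0.3,0,0,0,0,0,0,0,0,0,0,0,0,0,0,0,0,0,0,0,0,0],
)

```text
time_s: 7.1
tool_pos: [564.9, -491.9, 54.1]
eef_rot: [0.001, 0.58, 0.815, -0.0]
ft_force: [0.7, 0.8, 5.3]
gripper_width: 20.9
grip_force: 61.5
```

apply_moves(
  series=[0,0,-0.6,0.0065,0.268,0,0,0,0,-0.6,0.0065,0.268,0,0,0,0,-0.6,0.0065,0.268,0,0,0,0,-0.6,0.0065,0.268,0,0,0,0,-0.6,0.0065,0.268,0,0],
)

```text
time_s: 7.6
tool_pos: [594.6, -478.9, 54.2]
eef_rot: [0.001, 0.477, 0.879, -0.002]
ft_force: [-3.0, -4.7, 5.0]
gripper_width: 20.7
grip_force: 61.6
```

apply_moves(
  series=[0,0,-0.6,0.0065,0.268,0,0,0,0,-0.6,0.0065,0.268,0,0,0,0,-0.6,0.0065,0.268,0,0,0,0,-0.6,0.0065,0.268,0,0,0,0,-0.6,0.0065,0.268,0,0],
)

```text
time_s: 8.1
tool_pos: [620.8, -457.3, 54.1]
eef_rot: [0.002, 0.368, 0.93, -0.002]
ft_force: [-1.1, -4.4, 3.8]
gripper_width: 21.0
grip_force: 61.5
```

```bash
python3 -c "
from h import *
plan([518.5,-360.5,52])"
```

```text
t 8.1 pos [ 620.8 -457.3   54.1] yaw 136.75 z [ 0.002 -0.004 -1.   ] w 21.0 az units -0.0 shift units [5.64 0.02 0.09]
```

apply_moves(
  series=[0,0,-0.6,0.0065,0.27,0,0,0,0,-0.6,0.0065,0.27,0,0,0,0,-0.6,0.0065,0.27,0,0,0,0,-0.6,0.0065,0.27,0,0,0,0,-0.6,0.0065,0.27,0,0],
)

```text
time_s: 8.6
tool_pos: [641.3, -430.0, 54.1]
eef_rot: [0.002, 0.255, 0.967, -0.001]
ft_force: [0.4, -3.1, 3.4]
gripper_width: 21.1
grip_force: 61.4
```

apply_moves(
  series=[0,0,-0.6,0.0065,0.27,0,0,0,0,-0.6,0.0065,0.27,0,0,0,0,-0.6,0.0065,0.27,0,0,0,0,-0.6,0.0065,0.27,0,0,0,0,-0.6,0.0065,0.27,0,0],
)

```text
time_s: 9.1
tool_pos: [654.7, -398.7, 54.2]
eef_rot: [0.002, 0.137, 0.991, -0.001]
ft_force: [1.3, -3.7, 3.2]
gripper_width: 20.7
grip_force: 61.4
```

apply_moves(
  series=[0,0,-0.6,0.0065,0.27,0,0,0,0,-0.6,0.0065,0.27,0,0,0,0,-0.6,0.0065,0.27,0,0,0,0,-0.6,0.0065,0.27,0,0,0,0,-0.6,0.0065,0.27,0,0],
)

```text
time_s: 9.6
tool_pos: [660.2, -365.2, 54.2]
eef_rot: [0.002, 0.018, 1.0, -0.002]
ft_force: [2.1, -2.8, 2.6]
gripper_width: 20.8
grip_force: 61.4
```

```bash
python3 -c "
from h import *
plan([518.5,-360.5,52])"
```

```text
t 9.6 pos [ 660.2 -365.2   54.2] yaw 177.99 z [ 0.004 -0.003 -1.   ] w 20.8 az units -0.0 shift units [ 5.67 -0.01  0.09]
```

apply_moves(
  series=[0,0,0,0,0,0,0.6,0,0,0,0,0,0,0.6,0,0,0,0,0,0,0.6,0,0,0,0,0,-0.5,0.6,0,0,0,0,0,-1,0.6],
)

```text
time_s: 10.1
tool_pos: [656.7, -363.0, 88.7]
eef_rot: [-0.002, 0.019, 1.0, 0.001]
ft_force: [1.1, 0.1, 0.2]
gripper_width: 51.3
grip_force: 0.0
```

apply_moves(
  series=[0,0,0,0,0,-1,0.6,0,0,0,0,0,-1,0.6,0,0,0.8,0,0,-1,0.6,0,0,1,0,0,-1,0.6,0,0,1,0,0,-0.5,0.6],
)

```text
time_s: 10.6
tool_pos: [659.4, -364.7, 206.9]
eef_rot: [0.002, 0.132, 0.991, -0.001]
ft_force: [0.3, -0.8, -0.6]
gripper_width: 51.0
grip_force: 0.0
```

apply_moves(
  series=[0,0,1,0,0,0,0.6,0,0,1,0,0,0,0.6,0,0,1,0,0,0,0.6,0,0,1,0,0,0,0.6,0,0,1,0,0,0,0.6],
)

```text
time_s: 11.1
tool_pos: [658.4, -364.0, 203.8]
eef_rot: [0.0, 0.326, 0.945, -0.0]
ft_force: [0.1, -1.0, -0.0]
gripper_width: 51.0
grip_force: 0.0
```

apply_moves(
  series=[0,0,1,0,0,0,0.6,0,0,1,0,0,0,0.6,0,0,1,0,0,0,0.6,0,0,1,0,0,0,0.6,0,0,1,0,0,0,0.6],
)

```text
time_s: 11.6
tool_pos: [658.4, -364.1, 203.8]
eef_rot: [0.0, 0.508, 0.862, -0.0]
ft_force: [-0.6, 0.1, -0.1]
gripper_width: 51.4
grip_force: 0.0
```

apply_moves(
  series=[0,0,1,0,0,0,0.6,0,0,1,0,0,0,0.6,0,0,1,0,0,0,0.6,0,0,1,0,0,0,0.6,0,0,1,0,0,0,0.6],
)

```text
time_s: 12.1
tool_pos: [658.4, -364.0, 203.8]
eef_rot: [0.0, 0.669, 0.744, -0.0]
ft_force: [0.0, -0.0, -0.7]
gripper_width: 51.2
grip_force: 0.0
```

```bash
python3 - <<'E'
from h import *
plan([527.5,-206,65],92)
im=grab('top','t1'); cv2.imwrite('pics/t1c.png',cv2.resize(im[110:270,200:430],(690,480),interpolation=cv2.INTER_CUBIC))
E
```

```text
t 12.1 pos [ 658.4 -364.   203.8] yaw 96.07 z [ 0. -0. -1.] w 51.2 az units 0.89 shift units [ 6.5  -5.01  5.55]
```

View pics/t1c.png

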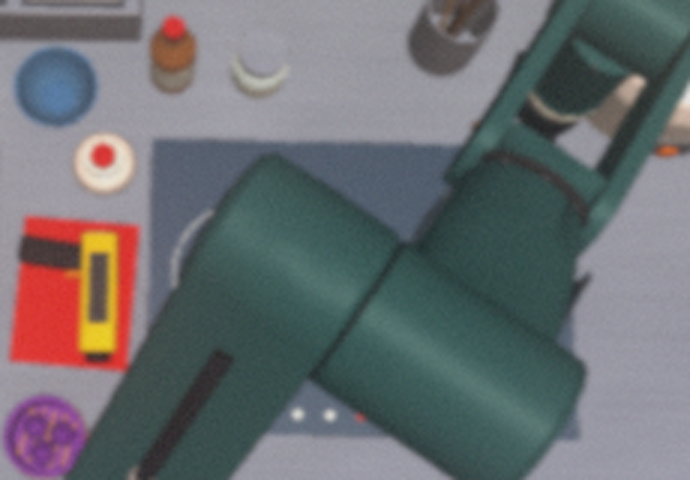

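The arm hides both pans here; the thermometer and other things are unmoved. On to the saucepan.

apply_moves(
  series=[0,0,0.9,0,0,0,0.6,0,0,0,1,-0.77,0,0.6,0,0,0,1,-0.77,0,0.6,0,0,0,1,-0.77,0,0.6,0,0,0,1,-0.77,0,0.6],
)

```text
time_s: 12.65
tool_pos: [576.9, -266.1, 203.5]
eef_rot: [0.0, 0.693, 0.721, 0.0]
ft_force: [0.0, 0.1, -0.3]
gripper_width: 51.5
grip_force: 0.0
```

apply_moves(
  series=[0,0,0,1,-0.77,0,0.6,0,0,0,1,-0.77,0,0.6,0,0,0,0.5,-0.39,0.3,0.6,0,0,0,0,0,0.8,0.6,0,0,0,0,0,1,0.6],
)

```text
time_s: 13.15
tool_pos: [527.9, -206.3, 151.9]
eef_rot: [0.002, 0.693, 0.721, 0.0]
ft_force: [0.8, -1.3, 0.2]
gripper_width: 51.0
grip_force: 0.0
```

apply_moves(
  series=[0,0,0,0,0,1,0.6,0,0,0,0,0,0.8,0.6,0,0,0,0,0,0.7,0.6,0,0,0,0,0,0.6,0.6,0,0,0,0,0,0.3,0.6],
)

```text
time_s: 13.65
tool_pos: [526.7, -206.1, 64.6]
eef_rot: [-0.001, 0.693, 0.721, -0.0]
ft_force: [-0.3, 0.4, 0.2]
gripper_width: 51.3
grip_force: 0.0
```

apply_moves(
  series=[0,0,0,0,0,0,0.4,0,0,0,0,0,0,0.3,0,0,0,0,0,0,0,0,0,0,0,0,0,0,0,0,0,0,0,0,0],
)

```text
time_s: 14.15
tool_pos: [527.5, -206.6, 66.3]
eef_rot: [0.001, 0.693, 0.721, -0.0]
ft_force: [-2.8, -0.7, 6.4]
gripper_width: 21.3
grip_force: 60.8
```

```bash
python3 -c "
from h import *
plan([520,-67,64])"
```

```text
t 14.15 pos [ 527.5 -206.6   66.3] yaw 92.21 z [ 0.001 -0.001 -1.   ] w 21.3 az units -0.0 shift units [ 5.59 -0.09  0.09]
```

apply_moves(
  series=[0,0,-0.6,0.0065,0.269,0,0,0,0,-0.6,0.0065,0.269,0,0,0,0,-0.6,0.0065,0.269,0,0,0,0,-0.6,0.0065,0.269,0,0,0,0,-0.6,0.0065,0.269,0,0],
)

```text
time_s: 14.65
tool_pos: [559.5, -202.4, 66.2]
eef_rot: [0.0, 0.601, 0.799, -0.002]
ft_force: [-7.7, -5.6, 7.8]
gripper_width: 21.0
grip_force: 61.4
```

apply_moves(
  series=[0,0,-0.6,0.0065,0.269,0,0,0,0,-0.6,0.0065,0.269,0,0,0,0,-0.6,0.0065,0.269,0,0,0,0,-0.6,0.0065,0.269,0,0,0,0,-0.6,0.0065,0.269,0,0],
)

```text
time_s: 15.15
tool_pos: [591.4, -189.6, 66.4]
eef_rot: [0.001, 0.501, 0.865, -0.001]
ft_force: [-3.8, -5.6, 5.4]
gripper_width: 21.1
grip_force: 60.9
```

apply_moves(
  series=[0,0,-0.6,0.0065,0.269,0,0,0,0,-0.6,0.0065,0.269,0,0,0,0,-0.6,0.0065,0.269,0,0,0,0,-0.6,0.0065,0.269,0,0,0,0,-0.6,0.0065,0.269,0,0],
)

```text
time_s: 15.65
tool_pos: [619.0, -169.4, 66.4]
eef_rot: [0.001, 0.394, 0.919, -0.001]
ft_force: [-1.6, -4.9, 5.2]
gripper_width: 21.2
grip_force: 60.6
```

apply_moves(
  series=[0,0,-0.6,0.0065,0.269,0,0,0,0,-0.6,0.0065,0.269,0,0,0,0,-0.6,0.0065,0.269,0,0,0,0,-0.6,0.0065,0.269,0,0,0,0,-0.6,0.0065,0.269,0,0],
)

```text
time_s: 16.15
tool_pos: [640.8, -143.2, 66.4]
eef_rot: [0.001, 0.281, 0.96, -0.001]
ft_force: [-0.7, -3.9, 3.5]
gripper_width: 20.5
grip_force: 60.3
```

apply_moves(
  series=[0,0,-0.6,0.0065,0.269,0,0,0,0,-0.6,0.0065,0.269,0,0,0,0,-0.6,0.0065,0.269,0,0,0,0,-0.6,0.0065,0.269,0,0,0,0,-0.6,0.0065,0.269,0,0],
)

```text
time_s: 16.65
tool_pos: [655.7, -112.7, 66.4]
eef_rot: [0.002, 0.165, 0.986, -0.001]
ft_force: [0.4, -2.7, 3.0]
gripper_width: 21.2
grip_force: 60.2
```

apply_moves(
  series=[0,0,-0.6,0.0065,0.269,0,0,0,0,-0.6,0.0065,0.269,0,0,0,0,-0.6,0.0065,0.269,0,0,0,0,-0.6,0.0065,0.269,0,0,0,0,-0.6,0.0065,0.269,0,0],
)

```text
time_s: 17.15
tool_pos: [663.0, -79.7, 66.4]
eef_rot: [0.002, 0.046, 0.999, -0.001]
ft_force: [0.9, -2.2, 2.2]
gripper_width: 20.7
grip_force: 60.2
```

```bash
python3 -c "
from h import *
plan([520,-67,64])"
```

```text
t 17.15 pos [663.  -79.7  66.4] yaw 174.78 z [ 0.003 -0.001 -1.   ] w 20.7 az units -0.0 shift units [ 5.74 -0.02  0.1 ]
```

apply_moves(
  series=[0,0,0,0,0,0,0.6,0,0,0,0,0,0,0.6,0,0,0,0,0,0,0.6,0,0,0,0,0,-0.5,0.6,0,0,0,0,0,-1,0.6],
)

```text
time_s: 17.65
tool_pos: [659.5, -78.9, 101.7]
eef_rot: [-0.002, 0.047, 0.999, 0.0]
ft_force: [0.1, 0.4, 0.5]
gripper_width: 51.7
grip_force: 0.0
```

apply_moves(
  series=[0,0,0,0,0,-1,0.6,0,0,0,0,0,-1,0.6,0,0,0,0,0,-1,0.85,0,0,-0.7,0,0,-1,0.85,0,0,-0.7,0,0,-0.5,0.85],
)

```text
time_s: 18.15
tool_pos: [662.5, -79.5, 219.0]
eef_rot: [0.002, -0.01, 1.0, -0.001]
ft_force: [-0.1, -0.2, 0.3]
gripper_width: 72.7
grip_force: 0.0
```

```bash
python3 - <<'E'
from h import *
im=grab('top','t2'); h,s,v=masks(im)
yel=(h>18)&(h<34)&(s>150); c=blob(yel,(210,232)); p=plane('top',c,40); r=cv2.minAreaRect(p.astype(np.float32)); print('therm',r)
plan([484.7,119.5,200],181.3)
E
```

```text
therm ((517.7110595703125, 118.42129516601562), (91.76386260986328, 41.52579116821289), 1.3154362440109253)
t 18.2 pos [663.2 -79.7 220.5] yaw -178.65 z [ 0.006 -0.002 -1.   ] w 72.5 az units 0.01 shift units [6.96 8.13 0.82]
```

apply_moves(
  series=[0,0,0,0.86,1,0,0.85,0,0,0,0.86,1,0,0.85,0,0,0,0.86,1,0,0.85,0,0,0,0.86,1,0,0.85,0,0,0,0.86,1,0,0.85],
)

```text
time_s: 18.7
tool_pos: [550.2, 44.5, 215.4]
eef_rot: [-0.0, -0.009, 1.0, 0.0]
ft_force: [0.5, 0.2, 0.0]
gripper_width: 72.5
grip_force: 0.0
```

apply_moves(
  series=[0,0,0,0.86,1,0,0.85,0,0,0,0.86,1,0,0.85,0,0,0,0.86,1,0,0.85,0,0,0,0,0.12,0,0.85,0,0,0,0,0,0,0.85],
)

```text
time_s: 19.2
tool_pos: [485.2, 121.0, 215.6]
eef_rot: [0.0, -0.01, 1.0, -0.0]
ft_force: [1.1, 0.4, 0.5]
gripper_width: 72.0
grip_force: 0.0
```

```bash
python3 - <<'E'
from h import *
plan([484.7,119.5,28],181.3)
im=grab('scene','s2'); cv2.imwrite('pics/s2c.png',cv2.resize(im[80:280,120:390],(756,560),interpolation=cv2.INTER_CUBIC))
E
```

```text
t 19.2 pos [485.2 121.  215.6] yaw -178.86 z [ 0. -0. -1.] w 72.0 az units -0.04 shift units [ 0.02 -0.06  7.5 ]
```

View pics/s2c.png

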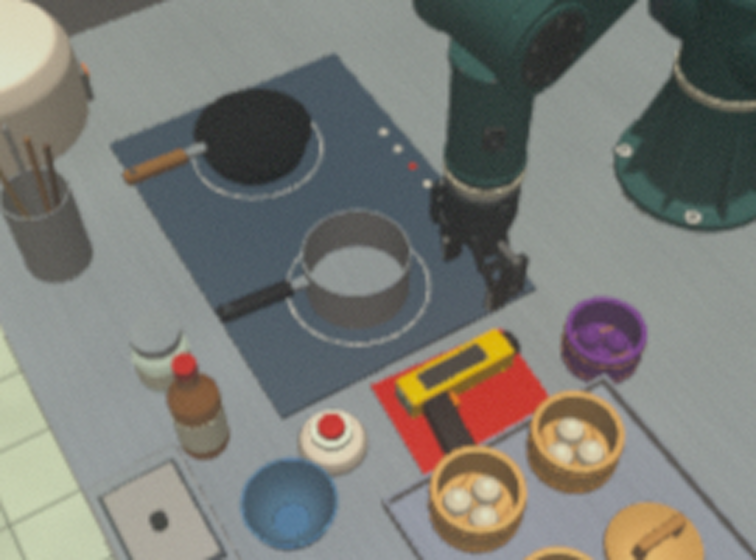

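Both handles point straight back, (155,165) and (255,298) in the crop; the thermometer and the baskets stand as before. Now grip the thermometer.

apply_moves(
  series=[0,0,0,0,-0.06,1,0.85,0,0,0,0,0,1,0.85,0,0,0,0,0,1,0.85,0,0,0,0,0,1,0.85,0,0,0,0,0,1,0.85],
)

```text
time_s: 19.75
tool_pos: [487.0, 118.0, 89.4]
eef_rot: [0.001, -0.009, 1.0, -0.0]
ft_force: [0.0, 0.7, 0.0]
gripper_width: 72.4
grip_force: 0.0
```

apply_moves(
  series=[0,0,0,0,0,0.9,0.85,0,0,0,0,0,0.7,0.85,0,0,0,0,0,0.5,0.85,0,0,0,0,0,0.4,0.85,0,0,0,0,0,0,0.85],
)

```text
time_s: 20.25
tool_pos: [485.4, 118.6, 26.8]
eef_rot: [-0.001, -0.009, 1.0, -0.0]
ft_force: [-0.2, 0.1, -0.5]
gripper_width: 72.5
grip_force: 0.0
```

apply_moves(
  series=[0,0,0,0,0,0,0.7,0,0,0,0,0,0,0.6,0,0,0,0,0,0,0,0,0,0,0,0,0,0,0,0,0,0,0,0,0],
)

```text
time_s: 20.75
tool_pos: [486.3, 119.2, 28.9]
eef_rot: [0.001, -0.01, 1.0, -0.0]
ft_force: [-0.4, -1.6, 5.7]
gripper_width: 42.9
grip_force: 61.6
```

apply_moves(
  series=[0,0,0,0,0,-0.3,0,0,0,0,0,0,-0.6,0,0,0,0,0,0,-1,0,0,0,0,0,0,-1,0,0,0,0,0,0,-1,0],
)

```text
time_s: 21.25
tool_pos: [485.0, 119.1, 126.6]
eef_rot: [-0.0, -0.01, 1.0, -0.0]
ft_force: [0.8, 0.9, -1.7]
gripper_width: 43.2
grip_force: 61.1
```

```bash
python3 - <<'E'
from h import *
plan([484.7,119.5,28],181.3)
im=grab('scene','s3'); cv2.imwrite('pics/s3c.png',cv2.resize(im[100:280,220:400],(600,600),interpolation=cv2.INTER_CUBIC))
E
```

```text
t 21.25 pos [485.  119.1 126.6] yaw -178.89 z [-0. -0. -1.] w 43.2 az units -0.04 shift units [0.01 0.02 3.94]
```

View pics/s3c.png

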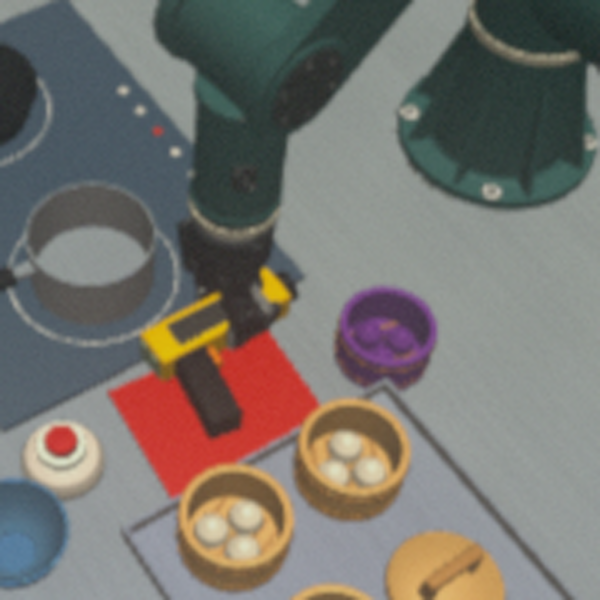

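apply_moves(
  series=[0,0,0.6,0,0,-1,0,0,0,1,0,0,-1,0,0,0,1,0,0,-1,0,0,0,1,0,0,-1,0,0,0,1,0,0,-1,0],
)

```text
time_s: 21.8
tool_pos: [484.7, 119.1, 251.2]
eef_rot: [-0.0, 0.175, 0.985, -0.0]
ft_force: [0.8, 0.3, -2.9]
gripper_width: 43.3
grip_force: 61.5
```

apply_moves(
  series=[0,0,0,-0.4,-0.5,0,0,0,0,0,-0.78,-0.98,0,0,0,0,0,-0.78,-0.98,0,0,0,0,0,-0.78,-0.98,0,0,0,0,0,-0.78,-0.98,0,0],
)

```text
time_s: 22.3
tool_pos: [530.1, -15.8, 250.2]
eef_rot: [-0.0, 0.173, 0.985, -0.0]
ft_force: [0.0, 0.4, -2.1]
gripper_width: 42.9
grip_force: 61.8
```

apply_moves(
  series=[0,0,0,-0.78,-0.98,0,0,0,0,0,-0.78,-0.98,0,0,0,0,0,-0.78,-0.98,0,0,0,0,0,-0.78,-0.98,0,0,0,0,0,-0.78,-0.98,0,0],
)

```text
time_s: 22.8
tool_pos: [579.9, -164.2, 250.0]
eef_rot: [-0.0, 0.173, 0.985, 0.0]
ft_force: [0.6, -0.8, -1.1]
gripper_width: 43.2
grip_force: 61.8
```

apply_moves(
  series=[0,0,0,-0.78,-0.98,0,0,0,0,0,-0.78,-0.98,0,0,0,0,0,-0.78,-0.98,0,0,0,0,0,-0.78,-0.98,0,0,0,0,0,-0.78,-0.98,0,0],
)

```text
time_s: 23.3
tool_pos: [629.7, -312.5, 249.8]
eef_rot: [-0.001, 0.173, 0.985, 0.0]
ft_force: [0.1, 0.1, -1.0]
gripper_width: 43.2
grip_force: 61.8
```

apply_moves(
  series=[0,0,0,-0.78,-0.98,0,0,0,0,0,-0.78,-0.98,0,0,0,0,0,-0.78,-0.98,0,0,0,-0.5,0,-0.4,-0.5,0,0,0,-1,0,0,0,0,0],
)

```text
time_s: 23.8
tool_pos: [666.0, -418.9, 248.7]
eef_rot: [0.06, 0.174, 0.983, -0.011]
ft_force: [-0.4, 0.0, -2.1]
gripper_width: 43.3
grip_force: 61.7
```

apply_moves(
  series=[0,-1,0,0,0,0,0,0,-1,0,0,0,0,0,0,-1,0,0,0,0,0,0,-1,0,0,0,0,0,0,-1,0,0,0,0,0],
)

```text
time_s: 24.3
tool_pos: [664.1, -415.3, 250.1]
eef_rot: [0.254, 0.168, 0.952, -0.045]
ft_force: [0.6, 0.1, -2.3]
gripper_width: 43.1
grip_force: 61.7
```

```bash
cat >> h.py <<'E'
def aim(F=(518.5,-360.5,13),D=160):
    s=arm.sense(); q=s['eef_rot']; M=R.from_quat([q[1],q[2],q[3],q[0]]).as_matrix()
    n=s['tool_pos']+M@[83,0,6.9]; rel=M.T@(np.array(F)-n)
    print('t',s['time_s'],'pos',s['tool_pos'].round(1),'d',M[:,0].round(3),'floor in nose frame',rel.round(1),'shift units',((rel-[D,0,0])/25).round(2),'f',s['ft_force'].round(1))
E
python3 -c "
from h import *
aim()"
```

```text
t 24.3 pos [ 664.1 -415.3  250.1] d [-0.815  0.296 -0.498] floor in nose frame [170.    1.8 121.1] shift units [0.4  0.07 4.84] f [ 0.6  0.1 -2.3]
```

apply_moves(
  series=[0,-1,0,0,0,0,0,0,-1,0,0,0,0,0,0,-1,0,0,0,0,0,0,-1,0,0,0,0,0,0,0,0,0,0,0,0],
)

```text
time_s: 24.8
tool_pos: [664.9, -412.2, 248.0]
eef_rot: [0.387, 0.159, 0.906, -0.063]
ft_force: [0.4, -0.1, -1.7]
gripper_width: 43.2
grip_force: 61.8
```

```bash
python3 -c "
from h import *
aim()"
```

```text
t 24.8 pos [ 664.9 -412.2  248. ] d [-0.651  0.239 -0.721] floor in nose frame [194.   -2.5  44. ] shift units [ 1.36 -0.1   1.76] f [ 0.4 -0.1 -1.7]
```

apply_moves(
  series=[0,0,0,0,-0.1,0.4,0,0,0,0,0,0,0.5,0,0,0,0,0,0,0.5,0,0,0,0,0,0,0.36,0,0,0,0,0,0,0,0],
)

```text
time_s: 25.3
tool_pos: [697.0, -426.7, 218.4]
eef_rot: [0.387, 0.157, 0.906, -0.064]
ft_force: [-0.2, 0.1, -2.2]
gripper_width: 43.0
grip_force: 61.7
```

apply_moves(
  series=[0,0,0,0,0,0,0,0,0,0,0,0,0,0,0,0,0,0,0,0,0,0,0,0,0,0,0,0,0,0,0,0,0,0,0],
)

```text
time_s: 25.8
tool_pos: [696.0, -426.9, 220.6]
eef_rot: [0.388, 0.158, 0.906, -0.065]
ft_force: [0.5, 0.2, -2.4]
gripper_width: 43.2
grip_force: 61.7
```

```bash
python3 - <<'E'
from h import *
aim()
im=grab('scene','s4'); cv2.imwrite('pics/s4c.png',cv2.resize(im[40:260,110:350],(655,600),interpolation=cv2.INTER_CUBIC))
E
```

```text
t 25.8 pos [ 696.  -426.9  220.6] d [-0.649  0.235 -0.724] floor in nose frame [198.    2.1  -0.7] shift units [ 1.52  0.08 -0.03] f [ 0.5  0.2 -2.4]
```

View pics/s4c.png

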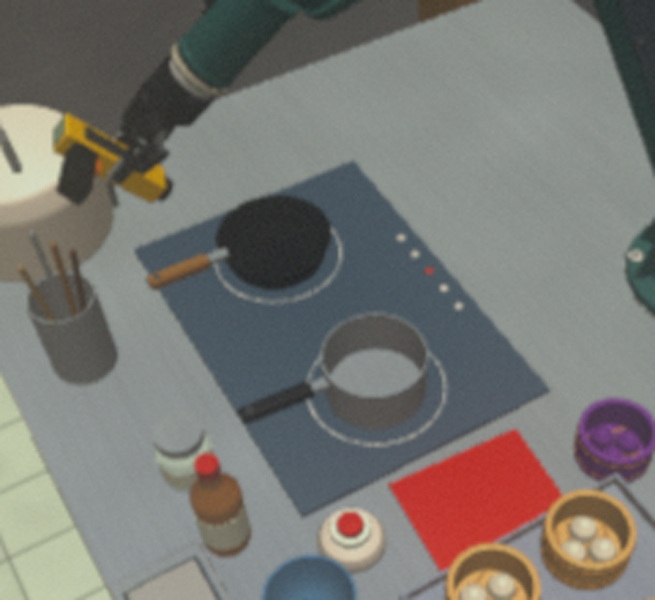

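Nose points down into the skillet, handles straight back. Hold for another 1.5 s and re-measure the skillet.

apply_moves(
  series=[0,0,0,0,0,0,0,0,0,0,0,0,0,0,0,0,0,0,0,0,0,0,0,0,0,0,0,0,0,0,0,0,0,0,0],
)

```text
time_s: 26.35
tool_pos: [696.1, -426.8, 220.2]
eef_rot: [0.388, 0.157, 0.906, -0.065]
ft_force: [-1.0, -0.3, -2.2]
gripper_width: 43.2
grip_force: 61.7
```

apply_moves(
  series=[0,0,0,0,0,0,0,0,0,0,0,0,0,0,0,0,0,0,0,0,0,0,0,0,0,0,0,0,0,0,0,0,0,0,0],
)

```text
time_s: 26.85
tool_pos: [696.1, -426.8, 220.3]
eef_rot: [0.388, 0.157, 0.906, -0.065]
ft_force: [0.6, 0.2, -2.7]
gripper_width: 42.5
grip_force: 61.7
```

apply_moves(
  series=[0,0,0,0,0,0,0,0,0,0,0,0,0,0,0,0,0,0,0,0,0,0,0,0,0,0,0,0,0,0,0,0,0,0,0],
)

```text
time_s: 27.35
tool_pos: [696.1, -426.9, 220.3]
eef_rot: [0.388, 0.158, 0.906, -0.065]
ft_force: [-0.1, 0.4, -1.9]
gripper_width: 43.1
grip_force: 61.7
```

```bash
python3 - <<'E'
from h import *
aim()
im=cv2.imread('pics/s4.png'); h,s,v=masks(im); c=blob(v<75,(129,211)); print(c.min(0),c.max(0),cyl('scene',c,50,85))
# far rim edge + lateral
im=cv2.imread('pics/s2.png'); h,s,v=masks(im); c=blob(v<75,(128,210)); print(c.min(0),c.max(0),cyl('scene',c,50,85))
E
```

```text
t 27.35 pos [ 696.1 -426.9  220.3] d [-0.649  0.235 -0.723] floor in nose frame [197.8   2.   -0.9] shift units [ 1.51  0.08 -0.04] f [-0.1  0.4 -1.9]
[189 112] [230 146] (array([ 525.92991467, -357.85464344]), np.float64(165.86794052571474))
[189 112] [230 145] (array([ 525.93132488, -357.85538946]), np.float64(165.86539978734447))
```

apply_moves(
  series=[0,0,0,0,0,-0.8,0,0,0,0,0,0,-1,0,0,1,0,0,0,0,0,0,1,0,0,0,0,0,0,1,0,0,0,0,0],
)

```text
time_s: 27.85
tool_pos: [665.5, -414.9, 251.7]
eef_rot: [0.286, 0.163, 0.943, -0.046]
ft_force: [0.4, 1.2, -2.5]
gripper_width: 43.2
grip_force: 61.8
```

apply_moves(
  series=[0,1,0,0,0,0,0,0,1,0,0,0,0,0,0,1,0,0,0,0,0,0,1,0,0,0,0,0,0,1,0,0,0,0,0],
)

```text
time_s: 28.35
tool_pos: [666.6, -414.6, 252.0]
eef_rot: [0.094, 0.168, 0.981, -0.012]
ft_force: [0.5, -0.7, -2.3]
gripper_width: 43.2
grip_force: 61.7
```

apply_moves(
  series=[0,1,0,0,0,0,0,0,1,0,0,0,0,0,0,0.5,0,0,0,0,0,0,0,0,0,0,0,0,0,0,0,0,0,0,0],
)

```text
time_s: 28.85
tool_pos: [666.8, -414.6, 250.9]
eef_rot: [-0.003, 0.168, 0.986, 0.004]
ft_force: [-0.5, 0.3, -2.2]
gripper_width: 43.3
grip_force: 61.7
```

```bash
python3 -c "
from h import *
plan([487,119.5,250],160)
plan([487,119.5,250],181.1)"
```

```text
t 28.85 pos [ 666.8 -414.6  250.9] yaw 160.64 z [-0.004  0.01  -1.   ] w 43.3 az units 0.14 shift units [14.06 17.61  0.04]
t 28.85 pos [ 666.8 -414.6  250.9] yaw 160.64 z [-0.004  0.01  -1.   ] w 43.3 az units -4.46 shift units [ 6.78 21.5   0.04]
```

apply_moves(
  series=[0,0,0,0.4,0.5,0,0,0,0,0,0.77,0.99,0,0,0,0,0,0.77,0.99,0,0,0,0,0,0.77,0.99,0,0,0,0,0,0.77,0.99,0,0],
)

```text
time_s: 29.35
tool_pos: [620.3, -279.3, 253.3]
eef_rot: [-0.002, 0.169, 0.986, 0.004]
ft_force: [-0.1, -0.0, -2.2]
gripper_width: 43.2
grip_force: 61.7
```

apply_moves(
  series=[0,0,0,0.77,0.99,0,0,0,0,0,0.77,0.99,0,0,0,0,0,0.77,0.99,0,0,0,0,0,0.77,0.99,0,0,0,0,0,0.77,0.99,0,0],
)

```text
time_s: 29.85
tool_pos: [570.5, -130.7, 255.1]
eef_rot: [-0.002, 0.169, 0.986, 0.004]
ft_force: [0.9, 0.0, -2.1]
gripper_width: 42.8
grip_force: 61.7
```

apply_moves(
  series=[0,0,0,0.77,0.99,0,0,0,0,0,0.77,0.99,0,0,0,0,0,0.77,0.99,0,0,0,0,0,0.77,0.99,0,0,0,0,0,0.77,0.99,0,0],
)

```text
time_s: 30.35
tool_pos: [520.8, 17.8, 256.7]
eef_rot: [-0.002, 0.169, 0.986, 0.005]
ft_force: [0.5, -0.1, -2.1]
gripper_width: 43.1
grip_force: 61.7
```

apply_moves(
  series=[0,0,0,0.77,0.99,0,0,0,0,0,0.77,0.99,0,0,0,0,0,0.77,0.99,0,0,0,0,-0.5,0.35,0.46,0,0,0,0,-1,0,0,0,0],
)

```text
time_s: 30.85
tool_pos: [486.4, 121.1, 257.7]
eef_rot: [-0.002, 0.106, 0.994, 0.005]
ft_force: [0.2, 0.1, -2.3]
gripper_width: 42.8
grip_force: 61.9
```

apply_moves(
  series=[0,0,-1,0,0,0,0,0,0,-1,0,0,0,0,0.12,0,-0.96,0,0,0,0,0,0,0,0,0,0,0,0,0,0,0,0,0,0],
)

```text
time_s: 31.35
tool_pos: [487.6, 119.4, 257.5]
eef_rot: [-0.002, -0.009, 1.0, 0.0]
ft_force: [0.1, 0.9, -2.9]
gripper_width: 42.8
grip_force: 61.9
```

```bash
python3 -c "
from h import *
plan([488,121,29],181.1)"
```

```text
t 31.35 pos [487.6 119.4 257.5] yaw -179.01 z [-0.004  0.    -1.   ] w 42.8 az units -0.02 shift units [-0.02  0.06  9.14]
```

apply_moves(
  series=[0,0,0,0,0,1,0,0,0,0,0,0,1,0,0,0,0,0,0,1,0,0,0,0,0,0,1,0,0,0,0,0,0,1,0],
)

```text
time_s: 31.85
tool_pos: [487.3, 119.4, 131.7]
eef_rot: [-0.002, -0.009, 1.0, 0.0]
ft_force: [0.0, -0.2, -2.8]
gripper_width: 43.0
grip_force: 61.9
```

apply_moves(
  series=[0,0,0,0,0,1,0,0,0,0,0,0,1,0,0,0,0,0,0,0.8,0,0,0,0,0,0,0.6,0,0,0,0,0,0,0.3,0],
)

```text
time_s: 32.35
tool_pos: [486.2, 119.4, 38.8]
eef_rot: [-0.003, -0.009, 1.0, -0.0]
ft_force: [-1.1, -0.3, -2.4]
gripper_width: 43.2
grip_force: 61.8
```

apply_moves(
  series=[0,0,0,0,0,0.2,0,0,0,0,0,0,0.12,0,0,0,0,0,0,0.08,0,0,0,0,0,0,0,0,0,0,0,0,0,0,0],
)

```text
time_s: 32.85
tool_pos: [487.0, 119.7, 30.3]
eef_rot: [-0.002, -0.009, 1.0, 0.0]
ft_force: [-0.4, 0.8, -1.9]
gripper_width: 43.4
grip_force: 61.8
```

```bash
python3 -c "
from h import *
plan([488,121,29],181.1); print(arm.sense()['ft_force'])"
```

```text
t 32.85 pos [487.  119.7  30.3] yaw -178.93 z [-0.004  0.    -1.   ] w 43.4 az units -0.01 shift units [-0.04  0.05  0.05]
[-0.42462801  0.76730091 -1.86333241]
```

apply_moves(
  series=[0,0,0,0,0,0.05,0,0,0,0,0,0,0,0,0,0,0,0,0,0,0.75,0,0,0,0,0,0,0.8,0,0,0,0,0,0,0.8],
)

```text
time_s: 33.35
tool_pos: [486.7, 119.7, 28.7]
eef_rot: [-0.002, -0.009, 1.0, 0.0]
ft_force: [0.1, 0.1, 0.1]
gripper_width: 68.3
grip_force: 0.0
```

apply_moves(
  series=[0,0,0,0,0,-0.3,0.8,0,0,0,0,0,-0.7,0.8,0,0,0,0,0,-1,0.8,0,0,0,0,0,-1,0.8,0,0,0,0,0,-1,0.8],
)

```text
time_s: 33.85
tool_pos: [486.9, 119.6, 130.0]
eef_rot: [-0.002, -0.009, 1.0, 0.0]
ft_force: [0.7, 0.0, 0.2]
gripper_width: 68.2
grip_force: 0.0
```

apply_moves(
  series=[0,0,0,0,0,-1,0.6,0,0,0,0,0,-1,0.6,0,0,0,0,0,-1,0.6,0,0,0,0,0,-1,0.6,0,0,0,0,0,-1,0.6],
)

```text
time_s: 34.35
tool_pos: [487.2, 119.6, 255.2]
eef_rot: [-0.002, -0.009, 1.0, 0.0]
ft_force: [0.3, 1.2, 0.2]
gripper_width: 51.0
grip_force: 0.0
```

```bash
python3 - <<'E'
from h import *
s=arm.sense(); print(s['tool_pos'],s['ft_force'])
im=grab('scene','s5'); t=grab('top','t5')
a=cv2.resize(t[130:270,50:410],(800,311),interpolation=cv2.INTER_CUBIC); b=cv2.resize(im[160:370,200:440],(329,288)); o=np.zeros((600,800,3),np.uint8); o[:311]=a; o[311:599,:329]=b
b=cv2.resize(im[60:200,150:330],(370,288)); o[311:599,400:770]=b
cv2.imwrite('pics/m5.png',o)
h,s,v=masks(t); tan=(h>8)&(h<24)&(s>95)
for n,sd in dict(A=(143,175),B=(180,175),C=(179,210),lid=(143,212)).items():
    c=blob(tan,(sd[1],sd[0])); print(n,cyl('top',c,135 if n!='lid' else 90,50))
E
```

```text
[487.22618206 119.62078027 255.21247164] [0.27456287 1.20652866 0.21970163]
A (array([585.08547507, 436.94186697]), np.float64(95.25406412978649))
B (array([590.66877669, 302.518255  ]), np.float64(95.69673628155951))
C (array([463.38399042, 300.97887836]), np.float64(94.70592645764864))
lid (array([460.7310306 , 438.04692504]), np.float64(97.68986498786072))
```

View pics/m5.png

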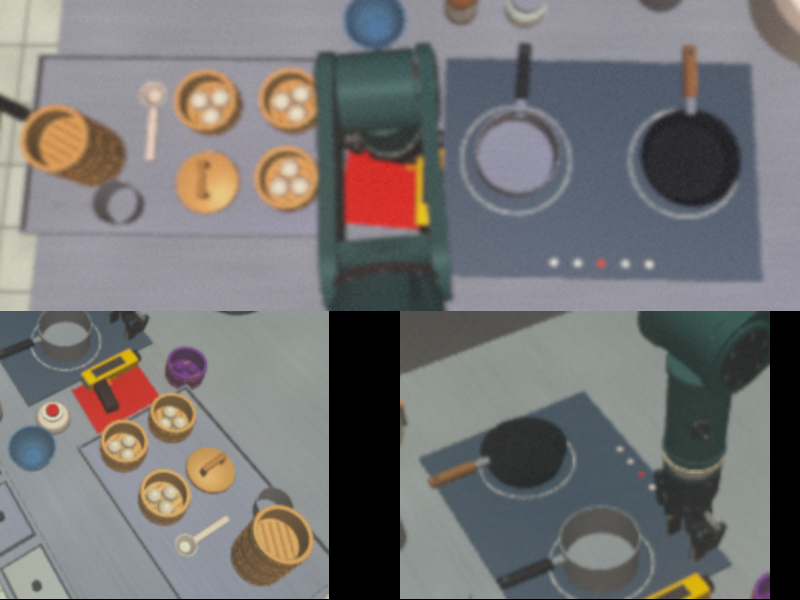

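Thermometer is back on the mat, the pans are free and everything stands. Baskets A, B and C are where they were. Next: the skillet centre and the plan to basket B.

```bash
python3 - <<'E'
from h import *
t=cv2.imread('pics/t5.png'); h,s,v=masks(t); c=blob(v<80,(202,361)); print(c.min(0),c.max(0)); u=c[c[:,1]>184]; r=cv2.minEnclosingCircle(plane('top',u,50).astype(np.float32)); print('skillet',r)
b=(v<80)&(s<90); c=blob(b,(165,285)); print('sau handle',cv2.minAreaRect(plane('top',c,64).astype(np.float32)))
plan([592.4,258,190],181.1)
E
```

```text
[338 179] [382 222]
skillet ((522.490966796875, -358.7350158691406), 83.45809173583984)
sau handle ((661.9869995117188, -75.26899719238281), (18.803606033325195, 86.08829498291016), 89.88267517089844)
t 34.45 pos [489.7 119.9 257.5] yaw -178.92 z [ 0.002  0.001 -1.   ] w 51.2 az units -0.0 shift units [-4.21  5.44  2.7 ]
```

apply_moves(
  series=[0,0,0,-0.6,0.9,0,0.3,0,0,0,-0.7,0.9,0,0.3,0,0,0,-0.7,0.9,0.4,0.3,0,0,0,-0.7,0.9,0.5,0.3,0,0,0,-0.7,0.9,0.5,0.3],
)

```text
time_s: 34.95
tool_pos: [570.4, 234.5, 217.2]
eef_rot: [-0.003, -0.009, 1.0, -0.0]
ft_force: [0.0, -0.6, -0.2]
gripper_width: 25.5
grip_force: 0.0
```

apply_moves(
  series=[0,0,0,-0.7,0.9,0.6,0.3,0,0,0,-0.1,0.04,0.7,0.3,0,0,0,0,0,0,0.3,0,0,0,0,0,0,0.3,0,0,0,0,0,0,0.3],
)

```text
time_s: 35.45
tool_pos: [589.6, 257.2, 186.4]
eef_rot: [-0.002, -0.009, 1.0, 0.0]
ft_force: [0.1, -1.3, 0.3]
gripper_width: 25.4
grip_force: 0.0
```

```bash
python3 - <<'E'
from h import *
plan([592.4,258,133],181.1)
t=grab('scene','s6'); cv2.imwrite('pics/s6c.png',cv2.resize(t[190:310,220:380],(640,480),interpolation=cv2.INTER_CUBIC))
E
```

```text
t 35.45 pos [589.6 257.2 186.4] yaw -178.95 z [-0.004  0.    -1.   ] w 25.4 az units -0.01 shift units [-0.11  0.03  2.13]
```

View pics/s6c.png

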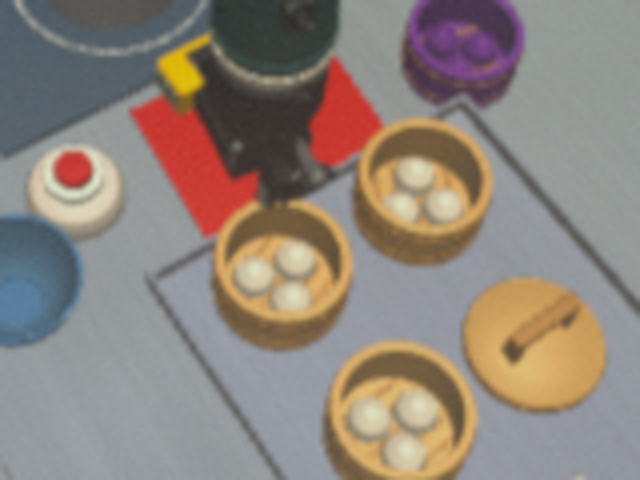

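The fingers are over the hob-side wall of basket B (crop 285,205). Descend and grip.

apply_moves(
  series=[0,0,0,-0.1,0.03,0.6,0.3,0,0,0,0,0,0.6,0.3,0,0,0,0,0,0.5,0.3,0,0,0,0,0,0.3,0.3,0,0,0,0,0,0.12,0.3],
)

```text
time_s: 36.0
tool_pos: [591.0, 258.1, 130.8]
eef_rot: [-0.004, -0.009, 1.0, -0.0]
ft_force: [-0.2, -0.1, 0.7]
gripper_width: 25.3
grip_force: 0.0
```

apply_moves(
  series=[0,0,0,0,0,0,0.3,0,0,0,0,0,0,0.2,0,0,0,0,0,0,0.1,0,0,0,0,0,0,0,0,0,0,0,0,0,0],
)

```text
time_s: 36.5
tool_pos: [592.5, 258.6, 133.3]
eef_rot: [-0.002, -0.009, 1.0, 0.0]
ft_force: [0.8, 0.5, 1.7]
gripper_width: 7.0
grip_force: 60.4
```

apply_moves(
  series=[0,0,0,0,0,0,0,0,0,0,0,0,-0.3,0,0,0,0,0,0,-0.6,0,0,0,0,0,0,-1,0,0,0,0,0,0,-1,0],
)

```text
time_s: 37.0
tool_pos: [592.0, 258.2, 206.5]
eef_rot: [-0.003, -0.009, 1.0, -0.0]
ft_force: [0.1, 0.1, -1.1]
gripper_width: 7.3
grip_force: 60.4
```

```bash
python3 - <<'E'
from h import *
plan([522,-406,200],181.1)
E
```

```text
t 37.0 pos [592.  258.2 206.5] yaw -178.92 z [-0.005 -0.    -1.   ] w 7.3 az units -0.0 shift units [  3.31 -26.51   0.26]
```

apply_moves(
  series=[0,0,0,0.06,-0.5,0,0,0,0,0,0.12,-1,0,0,0,0,0,0.12,-1,0,0,0,0,0,0.12,-1,0,0,0,0,0,0.12,-1,0,0],
)

```text
time_s: 37.5
tool_pos: [580.1, 144.1, 204.9]
eef_rot: [-0.003, -0.01, 1.0, -0.0]
ft_force: [1.4, -0.4, -0.8]
gripper_width: 7.2
grip_force: 60.3
```

apply_moves(
  series=[0,0,0,0.12,-1,0,0,0,0,0,0.12,-1,0,0,0,0,0,0.12,-1,0,0,0,0,0,0.12,-1,0,0,0,0,0,0.12,-1,0,0],
)

```text
time_s: 38.0
tool_pos: [567.3, 18.9, 205.0]
eef_rot: [-0.003, -0.009, 1.0, -0.0]
ft_force: [1.7, 0.4, -0.7]
gripper_width: 7.4
grip_force: 60.3
```

apply_moves(
  series=[0,0,0,0.12,-1,0,0,0,0,0,0.12,-1,0,0,0,0,0,0.12,-1,0,0,0,0,0,0.12,-1,0,0,0,0,0,0.12,-1,0,0],
)

```text
time_s: 38.5
tool_pos: [554.6, -106.2, 205.1]
eef_rot: [-0.003, -0.009, 1.0, 0.0]
ft_force: [0.3, -0.4, -1.4]
gripper_width: 7.2
grip_force: 60.3
```

apply_moves(
  series=[0,0,0,0.12,-1,0,0,0,0,0,0.12,-1,0,0,0,0,0,0.12,-1,0,0,0,0,0,0.12,-1,0,0,0,0,0,0.12,-1,0,0],
)

```text
time_s: 39.0
tool_pos: [541.9, -231.3, 205.1]
eef_rot: [-0.003, -0.009, 1.0, 0.0]
ft_force: [0.6, -0.6, -0.9]
gripper_width: 7.4
grip_force: 60.3
```

apply_moves(
  series=[0,0,0,0.12,-1,0,0,0,0,0,0.12,-1,0,0,0,0,0,0.12,-1,0,0,0,0,0,0.12,-1,0,0,0,0,0,0.12,-1,0,0],
)

```text
time_s: 39.5
tool_pos: [529.2, -356.4, 205.1]
eef_rot: [-0.003, -0.009, 1.0, 0.0]
ft_force: [0.4, 0.6, -0.8]
gripper_width: 7.4
grip_force: 60.3
```

apply_moves(
  series=[0,0,0,0.12,-1,0,0,0,0,0,0.12,-0.7,0,0,0,0,0,0.05,-0.3,0,0,0,0,0,0,0,0,0,0,0,0,0,0,0,0],
)

```text
time_s: 40.0
tool_pos: [523.9, -404.5, 205.2]
eef_rot: [-0.003, -0.009, 1.0, 0.001]
ft_force: [-0.1, 0.4, -1.9]
gripper_width: 7.1
grip_force: 60.4
```

```bash
python3 - <<'E'
from h import *
plan([522,-406,66],181.1)
E
```

```text
t 40.0 pos [ 523.9 -404.5  205.2] yaw -178.92 z [-0.005  0.001 -1.   ] w 7.1 az units -0.0 shift units [ 0.08 -0.06  5.57]
```

apply_moves(
  series=[0,0,0,0.08,-0.06,0.6,0,0,0,0,0,0,1,0,0,0,0,0,0,1,0,0,0,0,0,0,1,0,0,0,0,0,0,0.8,0],
)

```text
time_s: 40.5
tool_pos: [521.5, -405.0, 94.2]
eef_rot: [-0.003, -0.01, 1.0, 0.001]
ft_force: [-0.0, 0.0, -1.7]
gripper_width: 7.2
grip_force: 60.4
```

apply_moves(
  series=[0,0,0,0,0,0.5,0,0,0,0,0,0,0.3,0,0,0,0,0,0,0.2,0,0,0,0,0,0,0.1,0,0,0,0,0,0,0,0],
)

```text
time_s: 41.0
tool_pos: [521.7, -407.2, 68.4]
eef_rot: [-0.002, -0.009, 1.0, -0.0]
ft_force: [-0.5, 0.6, -0.9]
gripper_width: 7.3
grip_force: 60.4
```

apply_moves(
  series=[0,0,0,0,0,0.05,0,0,0,0,0,0,0,0,0,0,0,0,0,0,0,0,0,0,0,0,0,0,0,0,0,0,0,0,0],
)

```text
time_s: 41.5
tool_pos: [521.5, -407.1, 66.8]
eef_rot: [-0.002, -0.009, 1.0, -0.0]
ft_force: [0.7, -0.6, -0.8]
gripper_width: 7.1
grip_force: 60.4
```

apply_moves(
  series=[0,0,0,0,0,0.04,0,0,0,0,0,0,0,0,0,0,0,0,0,0,0.15,0,0,0,0,0,0,0.28,0,0,0,0,0,0,0.28],
)

```text
time_s: 42.0
tool_pos: [521.4, -407.0, 65.5]
eef_rot: [-0.002, -0.009, 1.0, 0.0]
ft_force: [1.0, 0.4, 0.2]
gripper_width: 24.2
grip_force: 0.0
```

apply_moves(
  series=[0,0,0,0,0,-0.3,0.28,0,0,0,0,0,-0.7,0.28,0,0,0,0,0,-1,0.28,0,0,0,0,0,-1,0.28,0,0,0,0,0,-1,0.28],
)

```text
time_s: 42.5
tool_pos: [521.9, -407.0, 167.1]
eef_rot: [-0.002, -0.009, 1.0, -0.0]
ft_force: [0.4, -0.1, 0.0]
gripper_width: 23.9
grip_force: 0.0
```

```bash
python3 - <<'E'
from h import *
plan([464.8,256.7,200],181.1)
t=grab('scene','s7'); cv2.imwrite('pics/s7c.png',cv2.resize(t[60:220,140:340],(750,600),interpolation=cv2.INTER_CUBIC))
h,s,v=masks(t); tan=(h>8)&(h<24)&(s>95)
for z in (63,68): 
    tt=tan.copy(); 
    print(proj('scene',[522,-360,68]))
E
```

```text
t 42.5 pos [ 521.9 -407.   167.1] yaw -178.92 z [-0.005 -0.    -1.   ] w 23.9 az units -0.0 shift units [ 1.77 26.59 -1.32]
[[210.05422234 122.62691036]]
[[210.05422234 122.62691036]]
```

View pics/s7c.png

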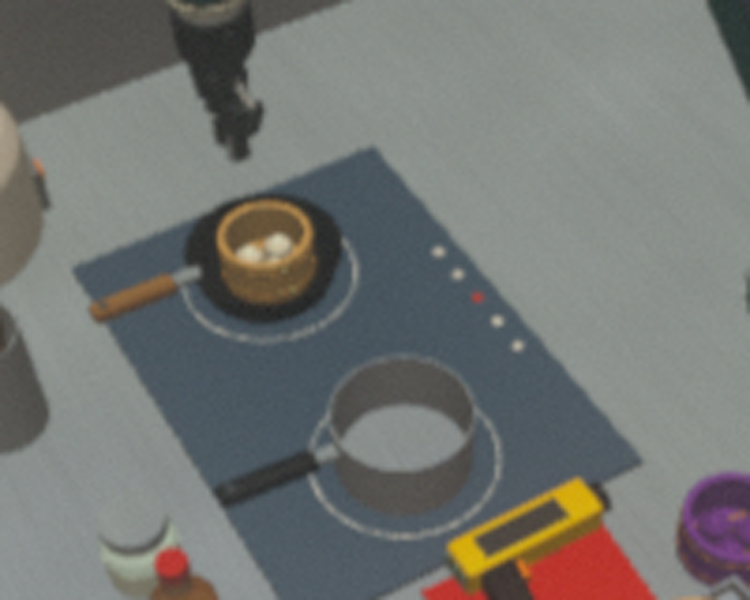

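Basket B stands upright in the middle of the skillet, rim centre at crop (265,230) against the expected (262,235). Now basket C: check where the remaining ones stand while the arm is away.

```bash
cat >> h.py <<'E'
def bas(t,which):
    h,s,v=masks(t); tan=(h>8)&(h<24)&(s>95)
    o=np.array([255,41.])
    for n,sd in dict(A=(143,175),C=(179,210),lid=(143,212)).items():
        if n in which:
            p,w=cyl('top',blob(tan,(sd[1],sd[0])),135 if n!='lid' else 92,50 if n!='lid' else 51)
            d=(p-o)/np.linalg.norm(p-o); R0=100 if n!='lid' else 102; print(n,(p+d*(R0-w)/2).round(1),w.round(1))
    yel=(h>18)&(h<34)&(s>150); print('therm',cv2.minAreaRect(plane('top',blob(yel,(210,232)),40).astype(np.float32)))
E
python3 - <<'E'
from h import *
t=grab('top','t7'); bas(t,['A','C','lid'])
plan([464.8,256.7,200],181.1)
E
```

```text
A [586.7 438.9] 95.3
C [465. 303.] 94.7
lid [461.  438.5] 97.6
therm ((475.17926025390625, 80.00958251953125), (147.0517120361328, 41.4100456237793), 1.02289617061615)
t 42.6 pos [ 524.  -408.9  170.3] yaw -178.91 z [ 0.001 -0.005 -1.   ] w 23.6 az units -0.0 shift units [ 1.86 26.66 -1.19]
```

The thermometer has been knocked aside: it was at (490,120) and is now at (475,80), 73 mm from the mat's centre. I will put it back on the mat first.

apply_moves(
  series=[0,0,0,0,0,-0.6,0.75,0,0,0,0.1,0.7,-0.6,0.75,0,0,0,0.11,1,0,0.75,0,0,0,0.11,1,0,0.75,0,0,0,0.11,1,0,0.75],
)

```text
time_s: 43.1
tool_pos: [508.9, -313.5, 195.5]
eef_rot: [-0.003, -0.009, 1.0, 0.001]
ft_force: [0.0, 1.1, -0.1]
gripper_width: 64.1
grip_force: 0.0
```

apply_moves(
  series=[0,0,0,0.11,1,0,0.75,0,0,0,0.11,1,0,0.75,0,0,0,0.11,1,0,0.75,0,0,0,0.11,1,0,0.75,0,0,0,0.11,1,0,0.75],
)

```text
time_s: 43.6
tool_pos: [492.7, -188.7, 195.6]
eef_rot: [-0.003, -0.009, 1.0, 0.0]
ft_force: [0.3, 0.2, -0.4]
gripper_width: 63.9
grip_force: 0.0
```

apply_moves(
  series=[0,0,0,0.11,1,0,0.75,0,0,0,0.11,1,0,0.75,0,0,0,0.11,1,0,0.75,0,0,0,0.11,1,0,0.75,0,0,0,0.11,1,0,0.75],
)

```text
time_s: 44.1
tool_pos: [476.6, -64.2, 195.7]
eef_rot: [-0.003, -0.009, 1.0, 0.0]
ft_force: [0.1, 0.2, 0.3]
gripper_width: 64.2
grip_force: 0.0
```

apply_moves(
  series=[0,0,0,0.11,1,0,0.75,0,0,0,0.11,1,0,0.75,0,0,0,0.11,1,0,0.75,0,0,0,0.11,1,0,0.75,0,0,0,0.11,0.86,0,0.75],
)

```text
time_s: 44.6
tool_pos: [460.5, 57.1, 195.8]
eef_rot: [-0.003, -0.01, 1.0, 0.0]
ft_force: [0.9, 0.2, 0.1]
gripper_width: 64.2
grip_force: 0.0
```

apply_moves(
  series=[0,0,0,0,0,0,0.75,0,0,0,0,0,0,0.75,0,0,0,0,0,0,0.75,0,0,0,0,0,0,0.75,0,0,0,0,0,0,0.75],
)

```text
time_s: 45.1
tool_pos: [461.5, 55.2, 196.0]
eef_rot: [-0.002, -0.009, 1.0, -0.0]
ft_force: [0.3, 0.1, 0.1]
gripper_width: 64.1
grip_force: 0.0
```

```bash
python3 - <<'E'
from h import *
plan([470,80,33],181.0)
t=grab('scene','s8'); h,s,v=masks(t); y=(h>18)&(h<34)&(s>150)
c=blob(y,tuple(proj('scene',[480,80,40])[0].round().astype(int)[::-1])); print(cv2.minAreaRect(plane('scene',c,40).astype(np.float32)))
t5=cv2.imread('pics/s2.png'); h,s,v=masks(t5); y=(h>18)&(h<34)&(s>150)
c=blob(y,tuple(proj('scene',[485,119,40])[0].round().astype(int)[::-1])); print('s2 ref',cv2.minAreaRect(plane('scene',c,40).astype(np.float32)))
cv2.imwrite('pics/s8c.png',cv2.resize(t[110:250,220:400],(720,560),interpolation=cv2.INTER_CUBIC))
E
```

```text
t 45.1 pos [461.5  55.2 196. ] yaw -178.98 z [-0.005 -0.    -1.   ] w 64.1 az units 0.0 shift units [-0.36  0.98  6.52]
((479.5842590332031, 81.78883361816406), (51.059104919433594, 152.42898559570312), 89.3734359741211)
s2 ref ((495.3614501953125, 121.79692077636719), (50.18165588378906, 151.6051788330078), 89.0846176147461)
```

View pics/s8c.png

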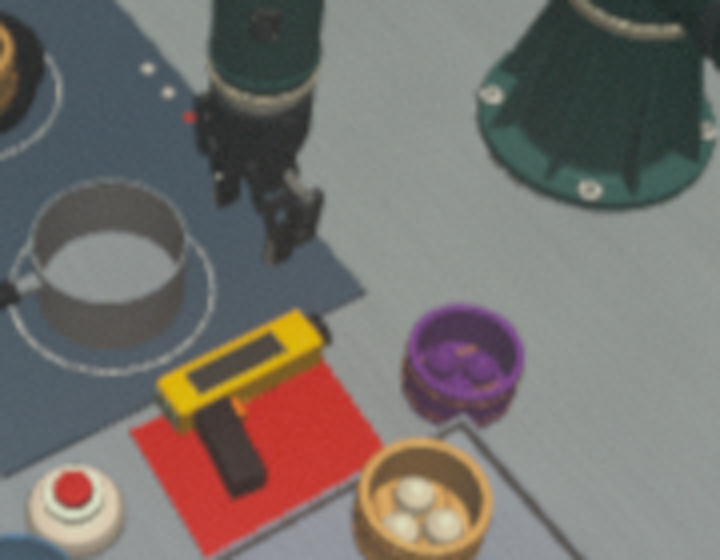

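It lies flat along the mat's hob-side edge (crop 245,370), shifted about 40 mm. Grip it and put it back near the middle.

apply_moves(
  series=[0,0,0,-0.36,0.98,0,0.75,0,0,0,0,0,1,0.75,0,0,0,0,0,1,0.75,0,0,0,0,0,1,0.75,0,0,0,0,0,1,0.75],
)

```text
time_s: 45.65
tool_pos: [469.7, 80.3, 95.2]
eef_rot: [-0.002, -0.009, 1.0, 0.0]
ft_force: [-0.1, -1.1, 0.1]
gripper_width: 63.9
grip_force: 0.0
```

apply_moves(
  series=[0,0,0,0,0,0.9,0.75,0,0,0,0,0,0.7,0.75,0,0,0,0,0,0.5,0.75,0,0,0,0,0,0.4,0.75,0,0,0,0,0,0,0.75],
)

```text
time_s: 46.15
tool_pos: [468.5, 80.3, 32.5]
eef_rot: [-0.003, -0.009, 1.0, 0.0]
ft_force: [0.1, 0.1, -0.6]
gripper_width: 64.0
grip_force: 0.0
```

apply_moves(
  series=[0,0,0,0,0,0,0.65,0,0,0,0,0,0,0.55,0,0,0,0,0,0,0,0,0,0,0,0,0,0,0,0,0,0,0,0,0],
)

```text
time_s: 46.65
tool_pos: [469.9, 80.5, 34.5]
eef_rot: [-0.001, -0.009, 1.0, -0.0]
ft_force: [-0.1, -2.1, 5.0]
gripper_width: 43.1
grip_force: 61.5
```

apply_moves(
  series=[0,0,0,0,0,-0.3,0,0,0,0,0,0,-0.5,0,0,0,0,-0.1,0.4,0,0,0,0,0,-0.15,0.9,0,0,0,0,0,-0.15,0.7,0,0],
)

```text
time_s: 47.15
tool_pos: [478.5, 132.1, 53.6]
eef_rot: [-0.002, -0.009, 1.0, 0.0]
ft_force: [-0.2, -0.5, -2.8]
gripper_width: 43.0
grip_force: 61.1
```

apply_moves(
  series=[0,0,0,-0.1,0.2,0,0,0,0,0,0,0,0.3,0,0,0,0,0,0,0.3,0,0,0,0,0,0,0.1,0,0,0,0,0,0,0,0],
)

```text
time_s: 47.65
tool_pos: [479.8, 135.2, 35.1]
eef_rot: [-0.003, -0.009, 1.0, -0.0]
ft_force: [-0.2, -1.0, -3.5]
gripper_width: 42.4
grip_force: 61.1
```

apply_moves(
  series=[0,0,0,0,0,0.04,0,0,0,0,0,0,0.03,0,0,0,0,0,0,0,0,0,0,0,0,0,0,0,0,0,0,0,0,0,0],
)

```text
time_s: 48.15
tool_pos: [480.5, 135.4, 34.5]
eef_rot: [-0.002, -0.009, 1.0, -0.0]
ft_force: [-2.6, -3.7, 5.2]
gripper_width: 43.2
grip_force: 62.3
```

apply_moves(
  series=[0,0,0,0,0,0,0.75,0,0,0,0,0,0,0.75,0,0,0,0,0,0,0.75,0,0,0,0,0,-0.5,0.75,0,0,0,0,0,-1,0.75],
)

```text
time_s: 48.65
tool_pos: [479.4, 135.7, 71.2]
eef_rot: [-0.004, -0.009, 1.0, -0.0]
ft_force: [-0.4, 0.1, -0.8]
gripper_width: 64.0
grip_force: 0.0
```

apply_moves(
  series=[0,0,0,0,0,-1,0.75,0,0,0,0,0,-1,0.75,0,0,0,0,0,-1,0.6,0,0,0,0,0,-1,0.6,0,0,0,0,0,-1,0.3],
)

```text
time_s: 49.15
tool_pos: [481.2, 135.9, 198.6]
eef_rot: [-0.002, -0.009, 1.0, 0.0]
ft_force: [-0.1, -0.2, -0.1]
gripper_width: 38.1
grip_force: 0.0
```

```bash
python3 - <<'E'
from h import *
plan([465,257,190],181.1)
t=grab('scene','s9'); h,s,v=masks(t); y=(h>18)&(h<34)&(s>150)
c=blob(y,tuple(proj('scene',[485,135,40])[0].round().astype(int)[::-1])); print(cv2.minAreaRect(plane('scene',c,40).astype(np.float32)))
E
```

```text
t 49.15 pos [481.2 135.9 198.6] yaw -178.91 z [-0.004  0.    -1.   ] w 38.1 az units -0.0 shift units [0.55 4.86 0.34]
((490.233642578125, 139.6602020263672), (47.75706100463867, 151.54873657226562), 89.00597381591797)
```

apply_moves(
  series=[0,0,0,0.1,0.8,0,0.3,0,0,0,0.1,1,0,0.3,0,0,0,0.1,1,0,0.3,0,0,0,0.1,1,0.2,0.3,0,0,0,0.15,1.0,0.4,0.3],
)

```text
time_s: 49.7
tool_pos: [465.8, 256.8, 183.0]
eef_rot: [-0.001, -0.009, 1.0, 0.001]
ft_force: [0.6, -0.2, -0.5]
gripper_width: 25.7
grip_force: 0.0
```

apply_moves(
  series=[0,0,0,0,0.06,0.4,0.3,0,0,0,0,0,0,0.3,0,0,0,0,0,0,0.3,0,0,0,0,0,0,0.3,0,0,0,0,0,0,0.3],
)

```text
time_s: 50.2
tool_pos: [465.7, 256.4, 172.2]
eef_rot: [-0.002, -0.009, 1.0, 0.0]
ft_force: [-0.3, 0.2, -0.4]
gripper_width: 25.6
grip_force: 0.0
```

```bash
python3 - <<'E'
from h import *
plan([465,257,132],181.1)
E
```

```text
t 50.2 pos [465.7 256.4 172.2] yaw -178.98 z [-0.004  0.    -1.   ] w 25.6 az units -0.02 shift units [0.03 0.03 1.61]
```

apply_moves(
  series=[0,0,0,0.03,0.03,0.5,0.3,0,0,0,0,0,0.5,0.3,0,0,0,0,0,0.3,0.3,0,0,0,0,0,0.2,0.3,0,0,0,0,0,0.1,0.3],
)

```text
time_s: 50.7
tool_pos: [463.7, 257.6, 130.7]
eef_rot: [-0.003, -0.009, 1.0, -0.0]
ft_force: [0.2, 0.2, -0.6]
gripper_width: 25.8
grip_force: 0.0
```

apply_moves(
  series=[0,0,0,0,0,0,0.3,0,0,0,0,0,0,0.2,0,0,0,0,0,0,0.1,0,0,0,0,0,0,0,0,0,0,0,0,0,0],
)

```text
time_s: 51.2
tool_pos: [464.7, 257.9, 132.2]
eef_rot: [-0.002, -0.009, 1.0, 0.0]
ft_force: [0.5, -0.7, 2.2]
gripper_width: 7.8
grip_force: 55.0
```

apply_moves(
  series=[0,0,0,0,0,0,0,0,0,0,0,0,-0.3,0,0,0,0,0,0,-0.6,0,0,0,0,0,0,-1,0,0,0,0,0,0,-1,0],
)

```text
time_s: 51.7
tool_pos: [463.7, 257.4, 204.7]
eef_rot: [-0.003, -0.009, 1.0, -0.0]
ft_force: [-0.6, 0.9, -1.0]
gripper_width: 7.6
grip_force: 55.0
```

```bash
python3 - <<'E'
from h import *
plan([521.7,-406.5,205],181.1)
E
```

```text
t 51.7 pos [463.7 257.4 204.7] yaw -178.93 z [-0.007 -0.001 -1.   ] w 7.6 az units -0.01 shift units [-1.81e+00 -2.66e+01 -1.00e-02]
```

apply_moves(
  series=[0,0,0,-0.04,-0.6,0,0,0,0,0,-0.07,-1,0,0,0,0,0,-0.07,-1,0,0,0,0,0,-0.07,-1,0,0,0,0,0,-0.07,-1,0,0],
)

```text
time_s: 52.2
tool_pos: [473.6, 141.2, 203.3]
eef_rot: [-0.003, -0.009, 1.0, -0.0]
ft_force: [-0.6, -0.4, -2.4]
gripper_width: 7.3
grip_force: 55.0
```

apply_moves(
  series=[0,0,0,-0.07,-1,0,0,0,0,0,-0.07,-1,0,0,0,0,0,-0.07,-1,0,0,0,0,0,-0.07,-1,0,0,0,0,0,-0.07,-1,0,0],
)

```text
time_s: 52.7
tool_pos: [484.6, 16.6, 203.2]
eef_rot: [-0.003, -0.009, 1.0, 0.0]
ft_force: [1.2, -1.3, -1.6]
gripper_width: 7.6
grip_force: 55.0
```

apply_moves(
  series=[0,0,0,-0.07,-1,0,0,0,0,0,-0.07,-1,0,0,0,0,0,-0.07,-1,0,0,0,0,0,-0.07,-1,0,0,0,0,0,-0.07,-1,0,0],
)

```text
time_s: 53.2
tool_pos: [495.6, -108.0, 203.1]
eef_rot: [-0.003, -0.009, 1.0, 0.0]
ft_force: [0.1, -1.0, -1.7]
gripper_width: 7.6
grip_force: 55.0
```

apply_moves(
  series=[0,0,0,-0.07,-1,0,0,0,0,0,-0.07,-1,0,0,0,0,0,-0.07,-1,0,0,0,0,0,-0.07,-1,0,0,0,0,0,-0.07,-1,0,0],
)

```text
time_s: 53.7
tool_pos: [506.6, -232.6, 202.9]
eef_rot: [-0.003, -0.009, 1.0, 0.001]
ft_force: [0.0, 0.5, -1.3]
gripper_width: 7.8
grip_force: 55.0
```

apply_moves(
  series=[0,0,0,-0.07,-1,0,0,0,0,0,-0.07,-1,0,0,0,0,0,-0.07,-1,0,0,0,0,0,-0.07,-1,0,0,0,0,0,-0.07,-1,0,0],
)

```text
time_s: 54.2
tool_pos: [517.7, -357.2, 202.7]
eef_rot: [-0.003, -0.009, 1.0, 0.001]
ft_force: [0.2, -0.5, -1.5]
gripper_width: 7.3
grip_force: 55.0
```

apply_moves(
  series=[0,0,0,-0.07,-1,0,0,0,0,0,-0.04,-0.7,0,0,0,0,0,0,-0.3,0,0,0,0,0,0,0,0,0,0,0,0,0,0,0,0],
)

```text
time_s: 54.7
tool_pos: [522.4, -405.2, 203.5]
eef_rot: [-0.003, -0.009, 1.0, 0.001]
ft_force: [-0.6, 0.4, -1.8]
gripper_width: 7.4
grip_force: 55.1
```

```bash
python3 - <<'E'
from h import *
plan([521.7,-406.5,121],181.1)
t=grab('top','t10'); h,s,v=masks(t); bas(t,['A','lid'])
E
```

```text
t 54.7 pos [ 522.4 -405.2  203.5] yaw -178.92 z [-0.006  0.001 -1.   ] w 7.4 az units -0.0 shift units [ 0.03 -0.05  3.3 ]
A [586.7 438.9] 95.3
lid [461.  438.5] 97.6
therm ((485.6062927246094, 136.385009765625), (147.6731414794922, 41.4862174987793), 1.4617278575897217)
```

apply_moves(
  series=[0,0,0,0.03,-0.05,0.6,0,0,0,0,0,0,0.9,0,0,0,0,0,0,0.8,0,0,0,0,0,0,0.5,0,0,0,0,0,0,0.3,0],
)

```text
time_s: 55.25
tool_pos: [521.1, -406.3, 124.6]
eef_rot: [-0.003, -0.01, 1.0, 0.001]
ft_force: [-0.1, -0.4, -1.2]
gripper_width: 7.5
grip_force: 55.1
```

apply_moves(
  series=[0,0,0,0,0,0.12,0,0,0,0,0,0,0,0,0,0,0,0,0,0,0,0,0,0,0,0,0,0,0,0,0,0,0,0,0],
)

```text
time_s: 55.75
tool_pos: [522.1, -407.9, 124.2]
eef_rot: [-0.002, -0.009, 1.0, -0.0]
ft_force: [0.1, 0.1, -2.1]
gripper_width: 7.5
grip_force: 55.0
```

apply_moves(
  series=[0,0,0,0,0,0.08,0,0,0,0,0,0,0.06,0,0,0,0,0,0,0,0,0,0,0,0,0,0,0,0,0,0,0,0,0,0],
)

```text
time_s: 56.25
tool_pos: [521.9, -407.8, 120.2]
eef_rot: [-0.002, -0.009, 1.0, -0.0]
ft_force: [-0.2, -1.1, 2.4]
gripper_width: 7.5
grip_force: 55.5
```

apply_moves(
  series=[0,0,0,0,0,0.03,0,0,0,0,0,0,0,0,0,0,0,0,0,0,0,0,0,0,0,0,0,0,0,0,0,0,0,0,0],
)

```text
time_s: 56.75
tool_pos: [521.9, -407.9, 120.2]
eef_rot: [-0.002, -0.009, 1.0, -0.0]
ft_force: [-0.6, -0.1, 8.1]
gripper_width: 7.3
grip_force: 55.9
```

apply_moves(
  series=[0,0,0,0,0,-0.04,0,0,0,0,0,0,0,0.15,0,0,0,0,0,0,0.28,0,0,0,0,0,0,0.28,0,0,0,0,0,-0.2,0.28],
)

```text
time_s: 57.25
tool_pos: [521.3, -407.0, 124.4]
eef_rot: [-0.003, -0.009, 1.0, 0.001]
ft_force: [0.3, -0.2, 0.7]
gripper_width: 24.1
grip_force: 0.0
```

apply_moves(
  series=[0,0,0,0,0,-0.6,0.28,0,0,0,0,0,-1,0.28,0,0,0,0,0,-1,0.28,0,0,0,0,0,-1,0.28,0,0,0,0,0,0,0.28],
)

```text
time_s: 57.75
tool_pos: [524.3, -409.5, 220.8]
eef_rot: [0.001, -0.009, 1.0, -0.003]
ft_force: [-0.3, 0.2, 0.2]
gripper_width: 23.7
grip_force: 0.0
```

```bash
python3 - <<'E'
from h import *
plan([586.7,392.9,205],181.1)
t=grab('scene','s11')
h,s,v=masks(t); tan=(h>8)&(h<24)&(s>95); tan[:,:195]=0; sd=proj('scene',[522,-360,100])[0].round().astype(int)
c=blob(tan,(sd[1],sd[0])); print(cyl('scene',c,123,50))
t=cv2.imread('pics/s7.png'); h,s,v=masks(t); tan=(h>8)&(h<24)&(s>95); tan[:,:195]=0; c=blob(tan,(sd[1]+8,sd[0])); print('b1',cyl('scene',c,68,50))
E
```

```text
t 57.75 pos [ 524.3 -409.5  220.8] yaw -178.92 z [ 0.002 -0.006 -1.   ] w 23.7 az units -0.0 shift units [-3.11 32.04  0.63]
(array([ 523.22365877, -359.08360024]), np.float64(99.02919320795479))
b1 (array([ 519.76695533, -364.72422875]), np.float64(103.48516696356353))
```

apply_moves(
  series=[0,0,0,-0.06,0.6,0,0.3,0,0,0,-0.1,1,0,0.3,0,0,0,-0.1,1,0,0.3,0,0,0,-0.1,1,0,0.3,0,0,0,-0.1,1,0,0.3],
)

```text
time_s: 58.3
tool_pos: [530.4, -289.6, 213.7]
eef_rot: [-0.004, -0.009, 1.0, 0.001]
ft_force: [0.1, -0.0, -0.9]
gripper_width: 25.5
grip_force: 0.0
```

apply_moves(
  series=[0,0,0,-0.1,1,0,0.3,0,0,0,-0.1,1,0,0.3,0,0,0,-0.1,1,0,0.3,0,0,0,-0.1,1,0,0.3,0,0,0,-0.1,1,0,0.3],
)

```text
time_s: 58.8
tool_pos: [540.2, -164.6, 213.8]
eef_rot: [-0.004, -0.009, 1.0, 0.001]
ft_force: [-0.6, 0.6, -0.6]
gripper_width: 25.4
grip_force: 0.0
```

apply_moves(
  series=[0,0,0,-0.1,1,0,0.3,0,0,0,-0.1,1,0,0.3,0,0,0,-0.1,1,0,0.3,0,0,0,-0.1,1,0,0.3,0,0,0,-0.1,1,0,0.3],
)

```text
time_s: 59.3
tool_pos: [550.1, -39.7, 213.8]
eef_rot: [-0.004, -0.01, 1.0, 0.001]
ft_force: [0.5, -0.3, 0.2]
gripper_width: 25.3
grip_force: 0.0
```

apply_moves(
  series=[0,0,0,-0.1,1,0,0.3,0,0,0,-0.1,1,0,0.3,0,0,0,-0.1,1,0,0.3,0,0,0,-0.1,1,0,0.3,0,0,0,-0.1,1,0,0.3],
)

```text
time_s: 59.8
tool_pos: [560.0, 85.2, 213.6]
eef_rot: [-0.004, -0.01, 1.0, 0.0]
ft_force: [0.7, 0.9, 0.5]
gripper_width: 25.7
grip_force: 0.0
```

apply_moves(
  series=[0,0,0,-0.1,1,0,0.3,0,0,0,-0.1,1,0,0.3,0,0,0,-0.1,1,0,0.3,0,0,0,-0.1,1,0,0.3,0,0,0,-0.1,1,0,0.3],
)

```text
time_s: 60.3
tool_pos: [570.1, 210.0, 213.5]
eef_rot: [-0.004, -0.01, 1.0, -0.0]
ft_force: [-0.4, 0.4, -0.8]
gripper_width: 25.5
grip_force: 0.0
```

apply_moves(
  series=[0,0,0,-0.1,1,0,0.3,0,0,0,-0.1,1,0,0.3,0,0,0,-0.1,1,0,0.3,0,0,0,-0.1,1,0,0.3,0,0,0,-0.1,1,0,0.3],
)

```text
time_s: 60.8
tool_pos: [580.1, 334.9, 213.3]
eef_rot: [-0.004, -0.01, 1.0, -0.001]
ft_force: [0.5, 0.4, 0.8]
gripper_width: 25.9
grip_force: 0.0
```

apply_moves(
  series=[0,0,0,-0.1,1,0,0.3,0,0,0,-0.05,0.9,0.4,0.3,0,0,0,0,0.5,0.6,0.3,0,0,0,0,0,0,0.3,0,0,0,0,0,0,0.3],
)

```text
time_s: 61.3
tool_pos: [583.5, 392.9, 188.1]
eef_rot: [-0.004, -0.01, 1.0, -0.001]
ft_force: [-0.4, -0.6, -0.1]
gripper_width: 25.8
grip_force: 0.0
```

```bash
python3 - <<'E'
from h import *
plan([586.7,392.9,132],181.1)
E
```

```text
t 61.3 pos [583.5 392.9 188.1] yaw -178.89 z [-0.008 -0.002 -1.   ] w 25.8 az units 0.0 shift units [-0.13 -0.    2.24]
```

apply_moves(
  series=[0,-0.08,0,-0.13,0,0.7,0.3,0,0,0,0,0,0.7,0.3,0,0,0,0,0,0.5,0.3,0,0,0,0,0,0.24,0.3,0,0,0,0,0,0.1,0.3],
)

```text
time_s: 61.8
tool_pos: [587.9, 393.1, 133.4]
eef_rot: [0.0, -0.009, 1.0, -0.0]
ft_force: [-0.4, -0.2, 0.3]
gripper_width: 25.8
grip_force: 0.0
```

apply_moves(
  series=[0,0,0,0,0,0,0.3,0,0,0,0,0,0,0.2,0,0,0,0,0,0,0.1,0,0,0,0,0,0,0,0,0,0,0,0,0,0],
)

```text
time_s: 62.3
tool_pos: [588.6, 394.1, 134.9]
eef_rot: [0.002, -0.009, 1.0, 0.0]
ft_force: [0.1, -0.2, 5.5]
gripper_width: 7.9
grip_force: 60.5
```

apply_moves(
  series=[0,0,0,0,0,0,0,0,0,0,0,0,-0.3,0,0,0,0,0,0,-0.6,0,0,0,0,0,0,-1,0,0,0,0,0,0,-1,0],
)

```text
time_s: 62.8
tool_pos: [587.4, 393.7, 207.4]
eef_rot: [0.0, -0.009, 1.0, -0.0]
ft_force: [0.1, 0.9, -1.6]
gripper_width: 8.2
grip_force: 60.4
```

apply_moves(
  series=[0,0,0,0,0,-1,0,0,0,0,0,0,-0.8,0,0,0,0,0,0,-0.5,0,0,0,0,0,0,0,0,0,0,0,0,0,0,0],
)

```text
time_s: 63.3
tool_pos: [587.4, 393.7, 263.5]
eef_rot: [0.001, -0.009, 1.0, -0.0]
ft_force: [-0.6, -0.2, -1.5]
gripper_width: 8.1
grip_force: 60.4
```

```bash
python3 - <<'E'
from h import *
plan([521.7,-406.5,250],181.1)
E
```

```text
t 63.3 pos [587.4 393.7 263.5] yaw -178.92 z [ 0.001 -0.    -1.   ] w 8.1 az units -0.0 shift units [  3.24 -31.95   0.54]
```

apply_moves(
  series=[0,0,0,0.06,-0.6,0,0,0,0,0,0.1,-1,0,0,0,0,0,0.1,-1,0,0,0,0,0,0.1,-1,0,0,0,0,0,0.1,-1,0,0],
)

```text
time_s: 63.8
tool_pos: [577.2, 276.4, 262.3]
eef_rot: [-0.001, -0.009, 1.0, -0.001]
ft_force: [0.1, 0.1, -0.4]
gripper_width: 8.1
grip_force: 60.4
```

apply_moves(
  series=[0,0,0,0.1,-1,0,0,0,0,0,0.1,-1,0,0,0,0,0,0.1,-1,0,0,0,0,0,0.1,-1,0,0,0,0,0,0.1,-1,0,0],
)

```text
time_s: 64.3
tool_pos: [566.8, 151.3, 262.4]
eef_rot: [-0.001, -0.009, 1.0, -0.0]
ft_force: [0.6, -0.3, -1.3]
gripper_width: 8.4
grip_force: 60.4
```

apply_moves(
  series=[0,0,0,0.1,-1,0,0,0,0,0,0.1,-1,0,0,0,0,0,0.1,-1,0,0,0,0,0,0.1,-1,0,0,0,0,0,0.1,-1,0,0],
)

```text
time_s: 64.8
tool_pos: [556.4, 26.4, 262.5]
eef_rot: [-0.001, -0.009, 1.0, -0.0]
ft_force: [0.2, 0.2, -1.3]
gripper_width: 8.0
grip_force: 60.4
```

apply_moves(
  series=[0,0,0,0.1,-1,0,0,0,0,0,0.1,-1,0,0,0,0,0,0.1,-1,0,0,0,0,0,0.1,-1,0,0,0,0,0,0.1,-1,0,0],
)

```text
time_s: 65.3
tool_pos: [546.2, -98.4, 262.5]
eef_rot: [-0.001, -0.009, 1.0, 0.0]
ft_force: [1.1, -1.0, -0.6]
gripper_width: 8.2
grip_force: 60.4
```

apply_moves(
  series=[0,0,0,0.1,-1,0,0,0,0,0,0.1,-1,0,0,0,0,0,0.1,-1,0,0,0,0,0,0.1,-1,0,0,0,0,0,0.1,-1,0,0],
)

```text
time_s: 65.8
tool_pos: [536.0, -223.3, 262.4]
eef_rot: [-0.0, -0.009, 1.0, 0.001]
ft_force: [0.5, 1.0, -1.8]
gripper_width: 8.4
grip_force: 60.4
```

apply_moves(
  series=[0,0,0,0.1,-1,0,0,0,0,0,0.1,-1,0,0,0,0,0,0.1,-1,0,0,0,0,0,0.1,-1,0,0,0,0,0,0.1,-1,0,0],
)

```text
time_s: 66.3
tool_pos: [525.8, -348.3, 262.2]
eef_rot: [-0.0, -0.009, 1.0, 0.001]
ft_force: [1.2, 0.3, -1.3]
gripper_width: 8.2
grip_force: 60.4
```

apply_moves(
  series=[0,0,0,0.1,-1,0,0,0,0,0,0.1,-0.9,0,0,0,0,0,0.05,-0.4,0,0,0,0,0,0,0,0,0,0,0,0,0,0,0,0],
)

```text
time_s: 66.8
tool_pos: [522.2, -404.2, 263.3]
eef_rot: [0.001, -0.009, 1.0, 0.001]
ft_force: [-0.0, 0.8, -0.7]
gripper_width: 8.0
grip_force: 60.4
```

```bash
python3 - <<'E'
from h import *
plan([521.7,-406.8,178],181.1)
E
```

```text
t 66.8 pos [ 522.2 -404.2  263.3] yaw -178.93 z [ 0.001  0.001 -1.   ] w 8.0 az units -0.01 shift units [ 0.02 -0.1   3.41]
```

apply_moves(
  series=[0,0,0,0.02,-0.1,0.6,0,0,0,0,0,0,0.9,0,0,0,0,0,0,0.8,0,0,0,0,0,0,0.5,0,0,0,0,0,0,0.3,0],
)

```text
time_s: 67.3
tool_pos: [521.7, -406.2, 184.3]
eef_rot: [-0.0, -0.01, 1.0, 0.001]
ft_force: [0.5, -0.6, -0.6]
gripper_width: 8.1
grip_force: 60.4
```

apply_moves(
  series=[0,0,0,0,0,0.1,0,0,0,0,0,0,0.08,0,0,0,0,0,0,0,0,0,0,0,0,0,0,0,0,0,0,0,0,0,0],
)

```text
time_s: 67.8
tool_pos: [522.5, -407.8, 182.4]
eef_rot: [0.001, -0.009, 1.0, -0.0]
ft_force: [-0.2, 0.8, -0.9]
gripper_width: 8.5
grip_force: 60.4
```

apply_moves(
  series=[0,0,0,0,0,0.08,0,0,0,0,0,0,0,0,0,0,0,0,0,0,0,0,0,0,0,0,0,0,0,0,0,0,0,0,0],
)

```text
time_s: 68.3
tool_pos: [522.2, -407.5, 179.7]
eef_rot: [0.001, -0.009, 1.0, 0.0]
ft_force: [0.5, 0.7, -1.5]
gripper_width: 8.5
grip_force: 60.4
```

apply_moves(
  series=[0,0,0,0,0,0.06,0,0,0,0,0,0,0,0,0,0,0,0,0,0,0,0,0,0,0,0,0,0,0,0,0,0,0,0,0],
)

```text
time_s: 68.8
tool_pos: [522.2, -407.5, 178.1]
eef_rot: [0.001, -0.009, 1.0, 0.0]
ft_force: [0.8, -0.6, -0.3]
gripper_width: 8.3
grip_force: 60.4
```

apply_moves(
  series=[0,0,0,0,0,0.03,0,0,0,0,0,0,0,0,0,0,0,0,0,0,0,0,0,0,0,0,0,0,0,0,0,0,0,0,0],
)

```text
time_s: 69.3
tool_pos: [522.3, -407.8, 177.9]
eef_rot: [0.001, -0.009, 1.0, -0.0]
ft_force: [-1.4, 0.2, 7.0]
gripper_width: 8.2
grip_force: 61.0
```

apply_moves(
  series=[0,0,0,0,0,-0.03,0,0,0,0,0,0,0,0.15,0,0,0,0,0,0,0.28,0,0,0,0,0,0,0.28,0,0,0,0,0,-0.2,0.28],
)

```text
time_s: 69.8
tool_pos: [521.8, -407.1, 182.4]
eef_rot: [0.0, -0.009, 1.0, 0.001]
ft_force: [-0.2, -0.0, 0.2]
gripper_width: 23.9
grip_force: 0.0
```

apply_moves(
  series=[0,0,0,0,0,-0.6,0.28,0,0,0,0,0,-1,0.28,0,0,0,0,0,-1,0.28,0,0,0,0,0,-1,0.28,0,0,0,0,0,0,0.28],
)

```text
time_s: 70.3
tool_pos: [524.0, -409.4, 279.0]
eef_rot: [0.004, -0.009, 1.0, -0.003]
ft_force: [0.1, 0.1, -0.1]
gripper_width: 24.0
grip_force: 0.0
```

```bash
python3 - <<'E'
from h import *
t=grab('scene','s12')
h,s,v=masks(t); tan=(h>8)&(h<24)&(s>95); tan[:,:195]=0; sd=proj('scene',[522,-360,150])[0].round().astype(int)
c=blob(tan,(sd[1],sd[0])); print(cyl('scene',c,178,50))
cv2.imwrite('pics/s12c.png',cv2.resize(t[60:220,140:340],(750,600),interpolation=cv2.INTER_CUBIC))
t=grab('top','t12'); bas(t,['lid'])
# bar of the lid: dark/redder pixels inside
plan([461,438.5,190],181.1)
E
```

```text
(array([ 523.6007185 , -358.12819314]), np.float64(93.64131417285466))
lid [461.  438.5] 97.6
therm ((485.6062927246094, 136.385009765625), (147.6731414794922, 41.4862174987793), 1.4617278575897217)
t 70.4 pos [ 522.4 -407.9  274.8] yaw -178.92 z [ 0.004 -0.002 -1.   ] w 24.0 az units -0.0 shift units [ 1.81 33.9   3.39]
```

View pics/s12c.png

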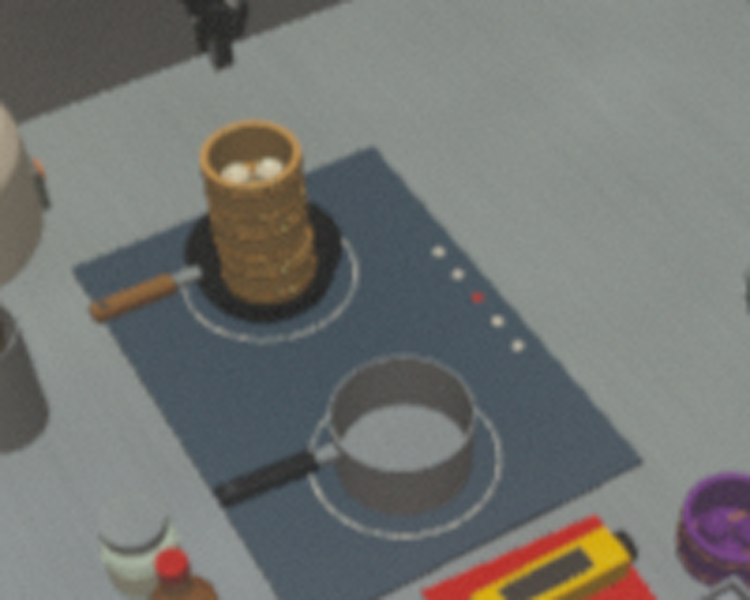

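The stack is straight and centred, top rim at crop (250,155). Now fetch the lid.

apply_moves(
  series=[0,0,0,0.03,0.6,0,0.45,0,0,0,0.05,1,0,0.45,0,0,0,0.05,1,0,0.45,0,0,0,0.05,1,0,0.45,0,0,0,0.05,1,0,0.45],
)

```text
time_s: 70.9
tool_pos: [512.9, -290.0, 271.7]
eef_rot: [-0.0, -0.009, 1.0, 0.001]
ft_force: [-1.0, -0.4, 0.4]
gripper_width: 38.1
grip_force: 0.0
```

apply_moves(
  series=[0,0,0,0.05,1,0,0.45,0,0,0,0.05,1,0,0.45,0,0,0,0.05,1,0,0.45,0,0,0,0.05,1,0,0.45,0,0,0,0.05,1,0,0.45],
)

```text
time_s: 71.4
tool_pos: [504.0, -165.3, 271.9]
eef_rot: [-0.0, -0.01, 1.0, 0.001]
ft_force: [0.2, -0.3, -0.6]
gripper_width: 38.6
grip_force: 0.0
```

apply_moves(
  series=[0,0,0,0.05,1,0,0.45,0,0,0,0.05,1,0,0.45,0,0,0,0.05,1,0,0.45,0,0,0,0.05,1,0,0.45,0,0,0,0.05,1,0,0.45],
)

```text
time_s: 71.9
tool_pos: [495.1, -40.9, 272.0]
eef_rot: [-0.001, -0.009, 1.0, 0.001]
ft_force: [-0.1, 0.4, 0.6]
gripper_width: 38.4
grip_force: 0.0
```

apply_moves(
  series=[0,0,0,0.05,1,0,0.45,0,0,0,0.05,1,0,0.45,0,0,0,0.05,1,0,0.45,0,0,0,0.05,1,0,0.45,0,0,0,0.05,1,0,0.45],
)

```text
time_s: 72.4
tool_pos: [486.3, 83.5, 272.0]
eef_rot: [-0.001, -0.01, 1.0, 0.0]
ft_force: [0.4, -0.3, -0.1]
gripper_width: 38.5
grip_force: 0.0
```

apply_moves(
  series=[0,0,0,0.05,1,0,0.45,0,0,0,0.05,1,0,0.45,0,0,0,0.05,1,0,0.45,0,0,0,0.05,1,0,0.45,0,0,0,0.05,1,0,0.45],
)

```text
time_s: 72.9
tool_pos: [477.6, 208.0, 271.9]
eef_rot: [-0.001, -0.01, 1.0, -0.0]
ft_force: [-0.8, 0.1, 0.7]
gripper_width: 38.3
grip_force: 0.0
```

apply_moves(
  series=[0,0,0,0.05,1,0,0.45,0,0,0,0.05,1,0,0.45,0,0,0,0.05,1,0,0.45,0,0,0,0.05,1,0,0.45,0,0,0,0.05,1,0,0.45],
)

```text
time_s: 73.4
tool_pos: [469.0, 332.5, 271.8]
eef_rot: [-0.001, -0.01, 1.0, -0.001]
ft_force: [0.1, -0.1, 0.6]
gripper_width: 38.5
grip_force: 0.0
```

apply_moves(
  series=[0,0,0,0.05,1,0,0.45,0,0,0,0.05,1,0,0.45,0,0,0,0.05,1,0.8,0.45,0,0,0,0.05,0.8,1,0.45,0,0,0,0,0.4,0.8,0.45],
)

```text
time_s: 73.9
tool_pos: [461.7, 437.7, 205.7]
eef_rot: [-0.001, -0.01, 1.0, -0.001]
ft_force: [0.6, -0.2, -0.4]
gripper_width: 38.4
grip_force: 0.0
```

```bash
python3 - <<'E'
from h import *
plan([461,438.5,124],181.1)
t=cv2.imread('pics/t12.png'); h,s,v=masks(t); 
w=v[196:228,127:160]; sub=h[196:228,127:160]
g=cv2.createCLAHE(2).apply(cv2.cvtColor(t,6)); m=(cv2.cvtColor(t,6).astype(int)<125)
mm=np.zeros(m.shape,np.uint8); cv2.circle(mm,(143,212),12,1,-1); m=m&(mm>0); p=np.argwhere(m)[:,::-1]
print(len(p),cv2.minAreaRect(plane('top',p,120).astype(np.float32)))
E
```

```text
t 73.9 pos [461.7 437.7 205.7] yaw -178.84 z [-0.001 -0.001 -1.   ] w 38.4 az units 0.01 shift units [0.03 0.03 3.27]
4 ((485.6651306152344, 433.84375), (3.8037772178649902, 3.5544707775115967), 4.094355583190918)
```

apply_moves(
  series=[0,0,0,0.03,0,0.7,0.45,0,0,0,0,0,1,0.45,0,0,0,0,0,0.8,0.45,0,0,0,0,0,0.5,0.45,0,0,0,0,0,0.25,0.45],
)

```text
time_s: 74.4
tool_pos: [461.8, 435.8, 125.0]
eef_rot: [-0.001, -0.01, 1.0, -0.001]
ft_force: [0.0, 0.6, 0.7]
gripper_width: 38.4
grip_force: 0.0
```

apply_moves(
  series=[0,0,0,0,0,0,0.4,0,0,0,0,0,0,0.3,0,0,0,0,0,0,0.2,0,0,0,0,0,0,0.1,0,0,0,0,0,0,0],
)

```text
time_s: 74.9
tool_pos: [464.4, 437.1, 128.3]
eef_rot: [0.002, -0.009, 1.0, 0.001]
ft_force: [-0.8, -0.5, 5.5]
gripper_width: 11.7
grip_force: 59.2
```

apply_moves(
  series=[0,0,0,0,0,0,0,0,0,0,0,0,0,0,0,0,0,0,0,-0.3,0,0,0,0,0,0,-0.6,0,0,0,0,0,0,-1,0],
)

```text
time_s: 75.4
tool_pos: [462.5, 435.7, 174.1]
eef_rot: [-0.001, -0.009, 1.0, -0.001]
ft_force: [-0.1, 0.2, -0.7]
gripper_width: 11.8
grip_force: 58.5
```

apply_moves(
  series=[0,0,0,0,0,-1,0,0,0,0,0,0,-1,0,0,0,0,0,0,-1,0,0,0,0,0,0,-1,0,0,0,0,0,-0.5,-0.2,0],
)

```text
time_s: 75.9
tool_pos: [465.1, 425.8, 283.8]
eef_rot: [0.004, -0.01, 1.0, 0.002]
ft_force: [0.1, -0.3, -0.5]
gripper_width: 11.3
grip_force: 58.5
```

apply_moves(
  series=[0,0,0,-0.08,-1,0,0,0,0,0,-0.08,-1,0,0,0,0,0,-0.08,-1,0,0,0,0,0,-0.08,-1,0,0,0,0,0,-0.08,-1,0,0],
)

```text
time_s: 76.4
tool_pos: [475.1, 297.1, 278.7]
eef_rot: [0.0, -0.009, 1.0, -0.0]
ft_force: [0.1, 0.1, -1.2]
gripper_width: 11.5
grip_force: 58.5
```

apply_moves(
  series=[0,0,0,-0.08,-1,0,0,0,0,0,-0.08,-1,0,0,0,0,0,-0.08,-1,0,0,0,0,0,-0.08,-1,0,0,0,0,0,-0.08,-1,0,0],
)

```text
time_s: 76.9
tool_pos: [487.2, 172.5, 278.8]
eef_rot: [0.0, -0.009, 1.0, -0.0]
ft_force: [-0.0, -1.0, -1.3]
gripper_width: 11.7
grip_force: 58.5
```

apply_moves(
  series=[0,0,0,-0.08,-1,0,0,0,0,0,-0.08,-1,0,0,0,0,0,-0.08,-1,0,0,0,0,0,-0.08,-1,0,0,0,0,0,-0.08,-1,0,0],
)

```text
time_s: 77.4
tool_pos: [499.4, 48.0, 278.9]
eef_rot: [0.0, -0.009, 1.0, -0.0]
ft_force: [-0.0, -0.6, -0.6]
gripper_width: 11.9
grip_force: 58.5
```

apply_moves(
  series=[0,0,0,-0.08,-1,0,0,0,0,0,-0.08,-1,0,0,0,0,0,-0.08,-1,0,0,0,0,0,-0.08,-1,0,0,0,0,0,-0.08,-1,0,0],
)

```text
time_s: 77.9
tool_pos: [511.6, -76.5, 278.8]
eef_rot: [0.0, -0.009, 1.0, 0.0]
ft_force: [0.5, 0.7, 0.3]
gripper_width: 11.7
grip_force: 58.5
```

apply_moves(
  series=[0,0,0,-0.08,-1,0,0,0,0,0,-0.08,-1,0,0,0,0,0,-0.08,-1,0,0,0,0,0,-0.08,-1,0,0,0,0,0,-0.08,-1,0,0],
)

```text
time_s: 78.4
tool_pos: [523.9, -201.0, 278.8]
eef_rot: [0.0, -0.009, 1.0, 0.0]
ft_force: [-0.1, 0.0, -0.9]
gripper_width: 11.9
grip_force: 58.5
```

```bash
python3 - <<'E'
from h import *
plan([525,-360.5,275],181.1)
E
```

```text
t 78.4 pos [ 523.9 -201.   278.8] yaw -178.94 z [ 0.     0.001 -1.   ] w 11.9 az units -0.01 shift units [ 0.08 -6.38  0.15]
```

apply_moves(
  series=[0,0,0,0,-1,0,0,0,0,0,0,-1,0,0,0,0,0,0,-1,0,0,0,0,0,0,-1,0,0,0,0,0,0,-1,0,0],
)

```text
time_s: 78.9
tool_pos: [526.2, -325.8, 278.7]
eef_rot: [0.0, -0.009, 1.0, 0.001]
ft_force: [0.4, -1.0, -1.0]
gripper_width: 12.0
grip_force: 58.5
```

apply_moves(
  series=[0,0,0,0,-0.8,0,0,0,0,0,0,-0.4,0,0,0,0,0,0,0,0,0,0,0,0,0,0,0,0,0,0,0,0,0,0,0],
)

```text
time_s: 79.4
tool_pos: [528.2, -353.7, 279.4]
eef_rot: [0.001, -0.01, 1.0, 0.0]
ft_force: [-0.4, 0.1, -0.9]
gripper_width: 11.9
grip_force: 58.5
```

```bash
python3 - <<'E'
from h import *
plan([525,-360.5,226],181.1)
E
```

```text
t 79.4 pos [ 528.2 -353.7  279.4] yaw -178.87 z [ 0.001  0.001 -1.   ] w 11.9 az units 0.01 shift units [ 0.13 -0.27  2.14]
```

apply_moves(
  series=[0,0,0,0.12,-0.22,0.3,0,0,0,0,0,0,0.6,0,0,0,0,0,0,0.5,0,0,0,0,0,0,0.3,0,0,0,0,0,0,0.2,0],
)

```text
time_s: 79.9
tool_pos: [525.1, -360.0, 230.8]
eef_rot: [0.0, -0.01, 1.0, 0.001]
ft_force: [0.3, 0.8, -0.2]
gripper_width: 11.2
grip_force: 58.6
```

apply_moves(
  series=[0,0,0,0,0,0,0,0,0,0,0,0,0,0,0,0,0,0,0,0,0,0,0,0,0,0,0,0,0,0,0,0,0,0,0],
)

```text
time_s: 80.4
tool_pos: [525.6, -360.6, 232.4]
eef_rot: [0.001, -0.009, 1.0, -0.0]
ft_force: [-0.3, -0.6, -0.4]
gripper_width: 11.8
grip_force: 58.6
```

apply_moves(
  series=[0,0,0,0,0,0.08,0,0,0,0,0,0,0.08,0,0,0,0,0,0,0,0,0,0,0,0,0,0,0,0,0,0,0,0,0,0],
)

```text
time_s: 80.9
tool_pos: [525.5, -360.5, 227.9]
eef_rot: [0.001, -0.009, 1.0, 0.0]
ft_force: [-0.3, -0.9, -1.3]
gripper_width: 11.5
grip_force: 58.6
```

apply_moves(
  series=[0,0,0,0,0,0.06,0,0,0,0,0,0,0,0,0,0,0,0,0,0,0,0,0,0,0,0,0,0,0,0,0,0,0,0,0],
)

```text
time_s: 81.4
tool_pos: [525.5, -360.4, 226.5]
eef_rot: [0.001, -0.009, 1.0, 0.0]
ft_force: [-1.0, -0.4, -0.6]
gripper_width: 11.4
grip_force: 58.5
```

apply_moves(
  series=[0,0,0,0,0,0.03,0,0,0,0,0,0,0,0,0,0,0,0,0,0,0,0,0,0,0,0,0,0,0,0,0,0,0,0,0],
)

```text
time_s: 81.9
tool_pos: [525.6, -360.6, 226.3]
eef_rot: [0.001, -0.009, 1.0, -0.0]
ft_force: [-0.4, 0.2, 5.2]
gripper_width: 11.8
grip_force: 59.4
```

apply_moves(
  series=[0,0,0,0,0,0.03,0,0,0,0,0,0,0,0,0,0,0,0,0,0,0,0,0,0,0,0,0,0,0,0,0,0,0,0,0],
)

```text
time_s: 82.4
tool_pos: [525.8, -360.7, 226.3]
eef_rot: [0.001, -0.009, 1.0, -0.0]
ft_force: [-2.4, 1.4, 9.6]
gripper_width: 11.5
grip_force: 59.9
```

apply_moves(
  series=[0,0,0,0,0,-0.05,0,0,0,0,0,0,0,0.25,0,0,0,0,0,0,0.45,0,0,0,0,0,0,0.45,0,0,0,0,0,-0.2,0.45],
)

```text
time_s: 82.9
tool_pos: [525.0, -360.1, 230.4]
eef_rot: [0.0, -0.009, 1.0, 0.001]
ft_force: [-0.4, 0.4, -1.2]
gripper_width: 38.5
grip_force: 0.0
```

apply_moves(
  series=[0,0,0,0,0,-0.6,0.45,0,0,0,0,0,-1,0.45,0,0,0,0,0,-1,0.45,0,0,0,0,0,-0.4,0.45,0,0,0,0,0,0,0.45],
)

```text
time_s: 83.4
tool_pos: [526.1, -361.1, 308.0]
eef_rot: [0.002, -0.009, 1.0, -0.001]
ft_force: [0.5, 0.0, 0.5]
gripper_width: 38.4
grip_force: 0.0
```

```bash
python3 - <<'E'
from h import *
t=grab('scene','s13'); tp=grab('top','t13'); bas(tp,[])
h,s,v=masks(t); tan=(h>8)&(h<24)&(s>95); tan[:,:195]=0; sd=proj('scene',[522,-360,195])[0].round().astype(int)
try:
    c=blob(tan,(sd[1],sd[0])); print(cyl('scene',c,190,51))
except Exception as e: print(e)
o=np.zeros((600,800,3),np.uint8); o[:320,:400]=cv2.resize(t[50:210,140:340],(400,320)); o[:300,400:]=cv2.resize(tp[140:260,260:420],(400,300)); o[320:,:400]=cv2.resize(t[190:330,180:380],(400,280)); o[320:,400:]=cv2.resize(tp[110:250,100:300],(400,280))
cv2.imwrite('pics/m13.png',o)
# button again
P=[];Q=[]
for n,im,(u0,u1,v0,v1) in(('top',tp,(222,246,150,172)),('scene',t,(225,252,222,248))):
    h,s,v=masks(im); r=((h<6)|(h>174))&(s>130); m=np.zeros(r.shape,np.uint8); m[v0:v1,u0:u1]=r[v0:v1,u0:u1]; p=np.argwhere(m)[:,::-1].mean(0); Q.append(p)
    K,rv,tv,_=cam(n); P.append(K@np.c_[cv2.Rodrigues(rv)[0],tv])
X=cv2.triangulatePoints(P[0],P[1],Q[0].reshape(2,1),Q[1].reshape(2,1)).ravel(); X=X[:3]/X[3]; print('button',X,Q)
plan([X[0],X[1],250],181.1)
E
```

```text
therm ((485.6062927246094, 136.385009765625), (147.6731414794922, 41.4862174987793), 1.4617278575897217)
(array([ 520.66369916, -365.55309925]), np.float64(92.48930716321593))
button [666.86670206 115.91050481  47.65775147] [array([233.74193548, 161.41935484]), array([237.87037037, 231.7037037 ])]
t 83.5 pos [ 525.  -360.2  305.4] yaw -178.92 z [ 0.001  0.001 -1.   ] w 37.8 az units -0.0 shift units [-6.04 18.93  2.21]
```

View pics/m13.png

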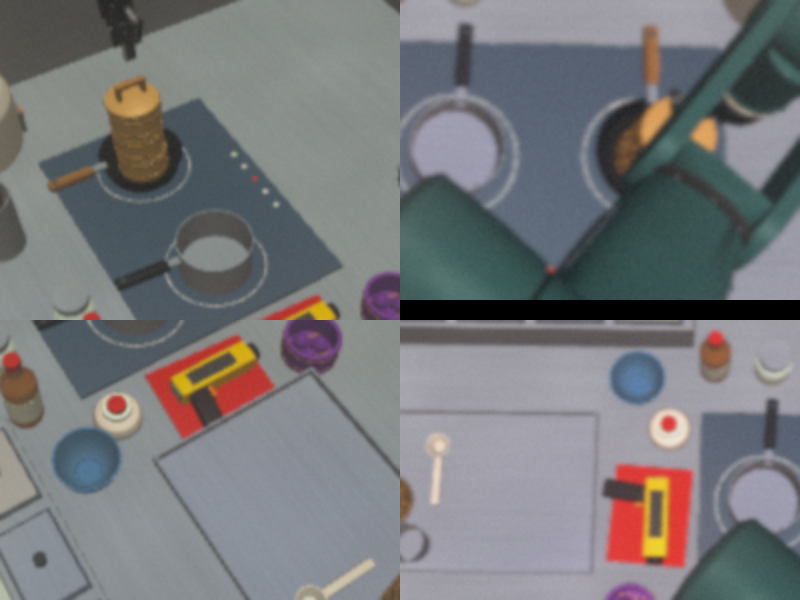

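The lid sits centred on the stack, handles are straight back, the thermometer is on the mat. Last is the button at (667,115.5), top about z 47.

apply_moves(
  series=[0,0,0,-0.2,0.6,0,0,0,0,0,-0.32,1,0,0,0,0,0,-0.32,1,0,0,0,0,0,-0.32,1,0,0,0,0,0,-0.32,1,0,0],
)

```text
time_s: 84.0
tool_pos: [559.9, -242.3, 304.8]
eef_rot: [-0.0, -0.009, 1.0, 0.001]
ft_force: [0.4, -0.5, -0.5]
gripper_width: 0.2
grip_force: 0.0
```

apply_moves(
  series=[0,0,0,-0.32,1,0,0,0,0,0,-0.32,1,0,0,0,0,0,-0.32,1,0,0,0,0,0,-0.32,1,0,0,0,0,0,-0.32,1,0,0],
)

```text
time_s: 84.5
tool_pos: [597.2, -116.5, 304.9]
eef_rot: [-0.0, -0.01, 1.0, 0.001]
ft_force: [-0.3, -0.5, -0.2]
gripper_width: 0.0
grip_force: 0.0
```

apply_moves(
  series=[0,0,0,-0.32,1,0,0,0,0,0,-0.32,1,0,0,0,0,0,-0.32,1,0,0,0,0,0,-0.32,1,0,0,0,0,0,-0.32,1,0,0],
)

```text
time_s: 85.0
tool_pos: [634.6, 9.0, 304.9]
eef_rot: [-0.001, -0.01, 1.0, 0.0]
ft_force: [0.3, -0.7, -0.4]
gripper_width: 0.2
grip_force: 0.0
```

apply_moves(
  series=[0,0,0,-0.32,1,0.5,0,0,0,0,-0.32,1,0.7,0,0,0,0,-0.32,1,1,0,0,0,0,-0.1,0.4,1,0,0,0,0,0,0,1,0],
)

```text
time_s: 85.5
tool_pos: [659.4, 95.3, 199.1]
eef_rot: [-0.0, -0.011, 1.0, 0.001]
ft_force: [0.6, -0.9, 0.6]
gripper_width: 0.1
grip_force: 0.0
```

apply_moves(
  series=[0,0,0,0,0,1,0,0,0,0,0,0,1,0,0,0,0,0,0,0.6,0,0,0,0,0,0,0.3,0,0,0,0,0,0,0,0],
)

```text
time_s: 86.0
tool_pos: [659.7, 92.5, 127.7]
eef_rot: [-0.0, -0.009, 1.0, 0.0]
ft_force: [0.1, 0.1, 0.2]
gripper_width: -0.2
grip_force: 0.0
```

```bash
python3 - <<'E'
from h import *
plan([667,115.5,66],181.1)
E
```

```text
t 86.0 pos [659.7  92.5 127.7] yaw -178.92 z [-0.001  0.    -1.   ] w -0.2 az units -0.0 shift units [-0.31  0.91  2.47]
```

apply_moves(
  series=[0,0,0,-0.3,0.92,0,0,0,0,0,0,0,0.6,0,0,0,0,0,0,0.8,0,0,0,0,0,0,0.6,0,0,0,0,0,0,0.2,0],
)

```text
time_s: 86.5
tool_pos: [666.6, 114.9, 72.3]
eef_rot: [-0.001, -0.009, 1.0, -0.0]
ft_force: [-0.5, 0.3, -0.0]
gripper_width: 0.3
grip_force: 0.0
```

apply_moves(
  series=[0,0,0,0,0,0.15,0,0,0,0,0,0,0.1,0,0,0,0,0,0,0,0,0,0,0,0,0,0,0,0,0,0,0,0,0,0],
)

```text
time_s: 87.0
tool_pos: [668.2, 115.2, 68.4]
eef_rot: [0.001, -0.009, 1.0, 0.0]
ft_force: [-1.5, -0.6, 1.0]
gripper_width: 0.1
grip_force: 1.1
```

apply_moves(
  series=[0,0,0,0,0,0.1,0,0,0,0,0,0,0.06,0,0,0,0,0,0,0,0,0,0,0,0,0,0,0,0,0,0,0,0,0,0],
)

```text
time_s: 87.5
tool_pos: [668.4, 115.3, 64.1]
eef_rot: [0.001, -0.009, 1.0, 0.0]
ft_force: [-1.0, -2.1, 4.3]
gripper_width: -0.2
grip_force: 2.6
```

apply_moves(
  series=[0,0,0,0,0,0.06,0,0,0,0,0,0,0.04,0,0,0,0,0,0,0,0,0,0,0,0,0,0,0,0,0,0,0,0,0,0],
)

```text
time_s: 88.0
tool_pos: [668.4, 115.3, 63.8]
eef_rot: [0.002, -0.009, 1.0, 0.0]
ft_force: [-6.0, -1.9, 20.3]
gripper_width: -0.3
grip_force: 10.1
```

The force rose from 4 N to 20 N with no further travel, so the button is fully down. Retreat.

apply_moves(
  series=[0,0,0,0,0,-0.3,0,0,0,0,0,0,-0.7,0,0,0,0,0,0,-1,0,0,0,0,0,0,-1,0,0,0,0,0,0,-1,0],
)

```text
time_s: 88.5
tool_pos: [667.5, 115.5, 161.5]
eef_rot: [0.001, -0.009, 1.0, 0.0]
ft_force: [0.4, -0.5, -0.4]
gripper_width: 0.1
grip_force: 0.0
```

apply_moves(
  series=[0,0,0,0,0,-1,0,0,0,0,0,0,-1,0,0,0,0,0,0,-0.6,0,0,0,0,0,0,0,0,0,0,0,0,0,0,0],
)

```text
time_s: 89.0
tool_pos: [667.2, 115.3, 225.4]
eef_rot: [0.0, -0.009, 1.0, 0.0]
ft_force: [0.5, -0.3, 0.3]
gripper_width: 0.0
grip_force: 0.0
```

```bash
python3 - <<'E'
from h import *
t=grab('scene','s14'); h,s,v=masks(t); y=(h>18)&(h<34)&(s>150)
c=blob(y,tuple(proj('scene',[485,136,40])[0].round().astype(int)[::-1])); print('therm scene',cv2.minAreaRect(plane('scene',c,40).astype(np.float32)))
def stack(t):
    h,s,v=masks(t); tan=(h>8)&(h<24)&(s>95); tan[:,:195]=0; sd=proj('scene',[522,-360,195])[0].round().astype(int); return blob(tan,(sd[1],sd[0]))
for n in('s13','s14'):
    c=stack(cv2.imread(f'pics/{n}.png')); print(n,c.min(0),c.max(0),cyl('scene',c,190,51))
print(arm.sense()['tool_pos'],arm.sense()['ft_force'])
E
```

```text
therm scene ((490.2230529785156, 139.5981903076172), (47.673789978027344, 151.52684020996094), 89.08871459960938)
s13 [195  88] [223 140] (array([ 520.66369916, -365.55309925]), np.float64(92.48930716321593))
s14 [195 102] [212 140] (array([ 567.90216849, -311.21199426]), np.float64(47.532785403658636))
[666.7474945  115.29350383 224.64609171] [ 0.31418412  0.01002021 -0.23029145]
```

```bash
python3 - <<'E'
from h import *
t=cv2.imread('pics/s14.png'); a=cv2.imread('pics/s13.png')
d=proj('scene',[[522,-360,197],[540,-400,190],[500,-330,190]]).round().astype(int)
for u,v in d: print((u,v),a[v,u],t[v,u])
tp=grab('top','t14'); h,s,v=masks(tp); tan=(h>8)&(h<24)&(s>95)
u,w=proj('top',[522,-360,195])[0].round().astype(int); 
tan[:187]=0
c=blob(tan,(w,u)); print('lid top',cyl('top',c,190,51),len(c)); bas(tp,[])
c=blob((v<80)&(s<90),(165,285)); print('sau handle',cv2.minAreaRect(plane('top',c,64).astype(np.float32)))
E
```

```text
(np.int64(206), np.int64(97)) [ 83 144 189] [71 78 56]
(np.int64(197), np.int64(94)) [ 63 105 138] [68 73 55]
(np.int64(216), np.int64(101)) [ 82 145 190] [80 87 60]
lid top (array([ 517.87510989, -359.59863775]), np.float64(101.10604243268111)) 104Traceback (most recent call last):
  File "<stdin>", line 8, in <module>
  File "h.py", line 49, in bas
    yel=(h>18)&(h<34)&(s>150); print('therm',cv2.minAreaRect(plane('top',blob(yel,(210,232)),40).astype(np.float32)))
                                                                         ~~~~^^^^^^^^^^^^^^^
  File "h.py", line 20, in blob
    k=np.bincount(w).argmax(); c=max(cv2.findContours((l==k).astype(np.uint8),0,1)[0],key=cv2.contourArea)
ValueError: attempt to get argmax of an empty sequence
```

In the scene view only the green arm hides the stack. The top view shows the lid in place at (518,-360), 101 mm wide, and the thermometer is unmoved. Handing in.

```bash
python3 -c "
from plant import arm
print(arm.hand_in())"
```

```text
the job is handed in; nothing more can be done
None
```

I finished every step and handed the job in at about 89 s; the hand-in returned no verdict, and I judged the button fully pressed from the force (20 N at the stop) since nothing reads it directly; the thermometer was knocked off-centre mid-run, so I put it back on its mat.

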